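Unlock the tool hook and hang the squeegee by its eye

TASK

Unlock the tool hook: slide the metal shutter on its grey box fully open, then press the release button underneath all the way in, which swings the gate away from the peg (never force the gate itself). Then take the squeegee with the hanging eye out of the rack and hang it by its eye on the peg behind the knob, freely, plumb and still. Leave the other two squeegees in the rack and the other things where they are.

Things in the scene. Friction and masses are not known exactly. Their poses are not given: they have to be found in the camera images.
- tool_hook: fixed wooden tool hook; origin on the table under the peg's root, turned only about the vertical. x runs from the peg's knob end to its post, z up; y = -57 to -161 mm is the grey release box (76 mm high with its rails), the peg lies along y = 0. Base board: 12 mm thick, x -105 to +40, y -165 to +90 mm. Nothing of it stands higher than 150 mm.
- peg_middle (a point): middle of the level steel peg, on its axis, 130 mm above the table; axes of the hook. Shaft 12 mm diameter; 33 mm behind this point (+x) stands the post (34 mm wide, top 10 mm above the peg axis); a knob of 18 mm diameter ends the peg, from 29 to 41 mm before this point (-x, towards the robot).
- gate (a joint): steel gate bar at peg height, driven by the button. 0 = closed: it lies across 9 mm before the knob and bars the peg; 1.5 rad = open, swung back beside the peg along the hook's +x. Its pivot pin (18 mm diameter, top 144 mm above the table) stands at x = -52, y = +62 mm from the peg middle. Stays where the button leaves it.
- shutter (a joint): aluminium safety shutter over the release button; slides level along the hook's -y, away from the peg. 0 = closed, 0.046 m = fully open at its stop; starts 0 to 0.010 open. Friction about 1.5 N, no spring, stays where it is left. Push it by its tab; it needs no gripping.
- shutter_tab (a point): centre of the shutter's upright tab, 85 mm above the table, moves with it; axes of the hook. Tab 40 (x) x 8 (y) mm, top 14 mm above this point. On its +y side lie 38 mm of bare shutter plate (top 14 mm below this point), room for closed fingertips to push its +y face towards -y. Guide rails 29 mm either side in x, tops 9 mm below this point.
- button_top (a point): top centre of the round black release button, 27 mm diameter, 65 mm above the table when out. Closed, the shutter plate covers it (tab centre 18 mm to its -y side); with the shutter fully open it is clear for 22 mm on the -y side. Guide rails 29 mm either side in x stand 11 mm higher than its top. The box lies 10 mm below its top.
- release_button (a joint): travel of the release button, pressed straight down: 0 = out, 0.007 m = fully in at its stop. Takes about 4 N, has no spring and stays in. It drives the gate: angle = 214 x travel.
- eye (a point): centre of the 32 mm round eye of the squeegee to hang: 90 mm above its lower edge, 70 mm below its top (160 mm high). x = through the thickness, along the eye's axis; y across; z up. Pale wood handle 14 mm thick, 52 mm wide (its mark from above; the others 26 and 80 mm), widening to 80 mm from 22 mm below this point. 0.1 to 0.2 kg. Grip across the thickness near the top.
- squeegee_eye: the same squeegee with the eye, its origin at the middle of the lower edge; same axes. Its lowest 22 mm are a black rubber strip 10 mm thick. It stands upright in one of the three rack slots; either side of it may face the post when hung.
- rack: fixed wooden slot rack, 160 (x) x 106 (y) mm, 55 mm high, origin under its centre on the table. Three slots along its y, at x = -52, 0, +52 mm, each 18 mm wide, 92 mm long, floor 8 mm above the table. The three squeegees stand in them in any order, tops 168 mm above the table.
- narrow_centre (a point): centre of the squeegee with the narrow handle (26 mm wide, no eye), 80 mm above its lower edge; 160 mm high, 14 mm thick, 80 mm wide below. Stays in the rack.
- wide_centre (a point): centre of the squeegee that is 80 mm wide up to its top (no eye), 80 mm above its lower edge; 160 mm high, 14 mm thick. Stays in the rack.
- ink_tin_centre (a point): centre of a round ink tin, 65 mm diameter, 37 mm high, behind the release box. Bystander.
- whetstone_centre (a point): centre of a whetstone, 40 x 110 x 17 mm, lying behind the post of the hook. Bystander.
- tape_roll_centre (a point): centre of a roll of masking tape, 92 mm diameter, 24 mm high, lying behind the rack. Bystander.
- gouge_centre (a point): centre of a wooden-handled gouge, 135 x 22 x 18 mm, lying before the rack. Bystander.
Mind the look-alikes: they are no part of the job. Leave any blue look-alike of the squeegee_eye alone.

How it is judged:
By the outcome, as a careful person would: the job done as asked, in the order asked, and still so for the second after the job is handed in, with the robot touching nothing.
It also fails if it takes over 64 s, if anything falls off the work surface, if the arm or the gripper's body presses on something with over 40 N, if the wrist force passes 120 N, or if a joint passes its speed limit or range.

ROBOT

A 6-joint arm with a two-finger parallel gripper is mounted at the origin on a cart in front of the work surface, level with it; the furniture and walls round the work are solid. World frame = base frame: x ahead of the robot, y to its left, z up, the work surface at z = 0. Lengths are in m, angles in rad, forces in N, time in s.
With the tool pointing down it reaches from about 0.25 to 0.775 m from the base axis. Payload 4 kg.
Tool frame: the origin (TCP) lies at the very end of the fingers, on their centre line; the grasp point (between the pads) lies 19 mm behind it; z points along the fingers, x is the direction in which the jaws open and shut, and the axes are right-handed (so a half turn about z gives the same grasp; the last joint's range is limited). The gripper opens to 94 mm and grips with 3 to 60 N. Pads are 16 mm wide; open, the fingers measure 119 mm over their backs; the gripper's body (75 mm by 177 mm) begins 78 mm behind the grasp point.
Start: joints at [-1.346, 0.087, 1.371, -0, 1.684, -0.103], TCP at [0.177, -0.521, 0.206] pointing down, gripper open.
Joint ranges: [-3.1, 3.1], [-0.76, 2.03], [0.27, 2.55], [-1.08, 4.22], [0.17, 2.65], [-2.57, 2.57]. Speed limits (rad/s): [2.79, 2.79, 3.14, 3.14, 3.14, 3.14].

INTERFACE

Orientations are given as [roll, pitch, yaw] about the fixed x, y, z axes, in that order (R = Rz(yaw) Ry(pitch) Rx(roll)).
In Python, from bench import robot, cams, ticket gives the robot as it stands.
- The arm moves only by the tool jog_arm, never from a script. Its argument "series" is a list of rows, each an object of numbers: "x", "y", "z": the shift along the tool's x, y, z in m; "rx", "ry", "rz": the turn, a rotation vector about the tool's x, y, z in degrees. A call has 1 to 12 rows; each row shifts and turns the pose as measured when the row begins, along the tool's axes as they then stand; what a row does not reach is not made up. A row lasts 1/12 s, in which the tool goes at most 41.7 mm and 7.16 degrees, less where a joint would pass 70% of its speed; a pose out of reach is approached as far as the arm can. A call with a gripper value outside its range is refused whole. "claw" is the opening, from 0 (shut) to 1 (fully open), set as the call begins (left out, the last holds). The fingers move at their own pace and stop on an object; the grip force is fixed at half the most. Time passes only in rows, so rows that do not move let the fingers close. It gives the time, the measured TCP pose, the force and the opening at its end, in the units of the state.
- robot.get_obs(): the state, without advancing time (a new reading comes with each control period).
- cams.snapshot(name): name is "scene" or "top" or "wrist"; returns a dict with "img" (480x640x3 uint8, red, green, blue), "mtx" (3x3 intrinsics, pixels), "k1" (the pictures are not rectified: a ray, as slopes to the right and down, at radius r is drawn at 1 + k1 r^2 times it, then the intrinsics apply), "origin" and "attitude" of the camera in the world. Camera axes: x right, y down, z forward; pixel columns grow to the right and rows downward; lengths in m; the calibration is good to about 2 mm. A picture is of the moment at which its call begins. There is no depth.
- ticket.close_job(): hands the job in, once; it reports no verdict.
Trained networks look in a picture, given as the dict that the camera call returned (one of the last four; its "shot" number tells which), for a name from the list of things; names that differ only in an ending like _2 or _b are one class to them, and where a whole thing is asked for, a point or a joint stands for the part that bears it (a point fixed in the world has none). Each returns a list of dicts, best first, with "p" (0 to 1); they miss things now and then, are a little off and sometimes report something else, mostly with a low value. They report only what shows in the picture. A call takes as long as a camera call. They do not tell look-alikes from the thing itself.
- cams.look_for(thing, picture): "bbox" ([left, top, width, height] in pixels, round what is visible of it).
The state is a dict: "time": time; "joint_positions": joint angles; "qvel": joint speeds; "joint_torque": joint torques, N m; "tool_pos": TCP position; "ee_rot": TCP orientation; "wrist_force": force on the tool from outside, world axes, zero at the start; "wrist_torque": the same for the moment, N m; "width": finger opening in m.
Only numpy, scipy, OpenCV 4.12 (cv2) and the standard library are available. Lean on these libraries where they do the work, as an engineer would, in place of code of your own. Each camera call takes 0.05 s, during which the arm holds its last target.

## Working session

There is one attempt and no reset: what is moved stays moved. The work goes in short steps, Python scripts to look and compute and a tool call to move; the robot and the scene stay as the last step left them, time stands still between calls to the robot, and variables do not carry over. Pictures are saved under pics/ and viewed, and the job is handed in when it is done.

Besides the shell and the picture viewer there is one more tool, called after "Call:" by a JSON object that holds its "api" and its "payload". jog_arm: Moves the arm, as the interface text tells. Its arguments: {"type":"object","properties":{"series":{"type":"array","items":{"type":"object","properties":{"x":{"type":"number"},"y":{"type":"number"},"z":{"type":"number"},"rx":{"type":"number"},"ry":{"type":"number"},"rz":{"type":"number"}}}},"claw":{"type":"number"}},"required":["series"]}

```bash
ls; mkdir -p pics
python3 - <<'E'
from bench import robot,cams,ticket
import cv2,numpy as np
print(robot.get_obs())
for n in ("scene","top"):
    s=cams.snapshot(n); cv2.imwrite(f"pics/{n}0.png",s["img"][:,:,::-1]); print(n,s["mtx"],s["k1"],s["origin"],s["attitude"],s["shot"])
    for t in ["tool_hook","peg_middle","gate","shutter","shutter_tab","button_top","eye","squeegee_eye","rack","narrow_centre","wide_centre"]:
        r=cams.look_for(t,s)
        print(t,[(round(a["p"],2),[round(v) for v in a["bbox"]]) for a in r])
E
```

```text
pics
{'time': 0.0, 'joint_positions': array([-1.34605664e+00,  8.79449348e-02,  1.37222784e+00, -1.00316757e-06,
        1.68359229e+00, -1.03103619e-01]), 'qvel': array([ 0.00046038, -0.00146149, -0.0021127 ,  0.00076721, -0.00026744,
        0.00178844]), 'joint_torque': array([-2.06141907e-03, -3.40191865e+01, -3.02425039e+01,  7.15989084e-02,
        3.30542272e-02, -1.64097787e-04]), 'tool_pos': array([ 0.17697342, -0.5201791 ,  0.20432308]), 'ee_rot': array([-3.14137006e+00,  2.16098685e-03, -1.24295289e+00]), 'wrist_force': array([-0.44931915,  0.10797173, -0.14756941]), 'wrist_torque': array([ 0.0365985 ,  0.00336584, -0.02688092]), 'width': 0.0937042300060467}
scene [[452.21986194   0.         321.25061063]
 [  0.         452.21986194 243.50948844]
 [  0.           0.           1.        ]] -0.10789687762356305 [0.09976005 0.85141704 0.66646019] [-2.19482602 -0.01639664 -2.54046161] 1
tool_hook [(0.63, [250, 256, 82, 113])]
peg_middle [(0.64, [250, 251, 79, 121]), (0.58, [218, 272, 30, 32])]
gate [(0.64, [314, 278, 8, 42])]
shutter [(0.96, [273, 259, 30, 22])]
shutter_tab [(
[... 332 characters left out ...]
0374   0.         321.91434544]
 [  0.         508.88810374 243.12576816]
 [  0.           0.           1.        ]] -0.11113931075324783 [0.46895153 0.23483965 0.99512319] [-3.04851989 -0.03435918 -1.59171748] 2
tool_hook [(0.69, [175, 206, 151, 134])]
peg_middle [(0.63, [181, 206, 144, 131]), (0.35, [416, 227, 69, 15])]
gate []
shutter [(0.67, [251, 226, 38, 42])]
shutter_tab [(0.79, [250, 231, 39, 41])]
button_top []
eye [(0.82, [416, 249, 58, 16]), (0.82, [348, 196, 41, 40]), (0.33, [417, 147, 45, 47])]
squeegee_eye [(0.94, [350, 199, 37, 40]), (0.88, [414, 256, 56, 16])]
rack [(0.79, [401, 193, 72, 90])]
narrow_centre [(0.67, [421, 196, 47, 23])]
wide_centre [(0.76, [418, 228, 63, 13])]
```

View pics/scene0.png

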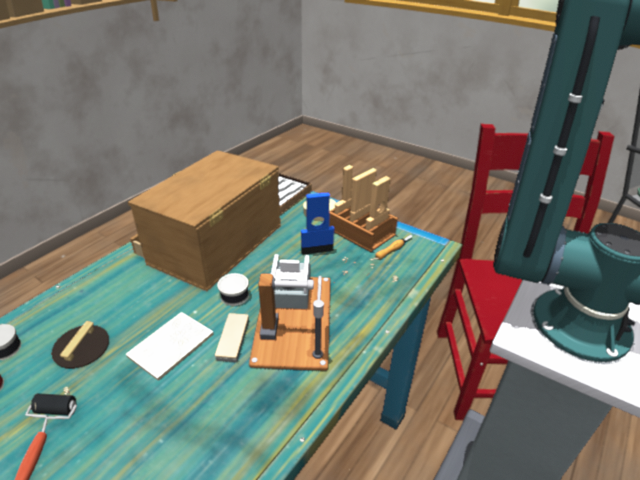

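View pics/top0.png

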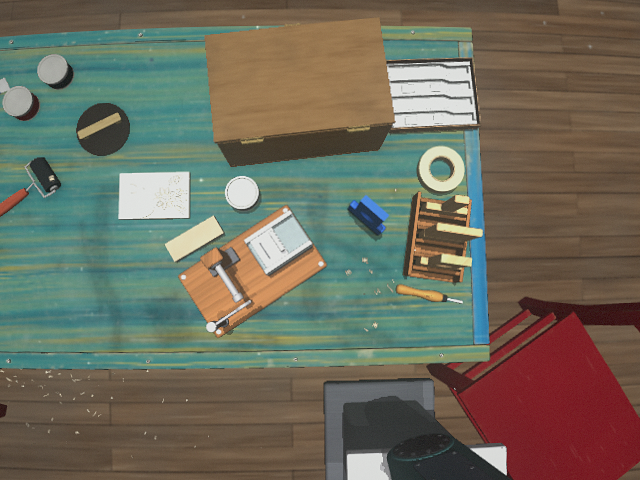

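Run:
```python
import cv2
a=cv2.imread('pics/top0.png')[130:350,165:500]
cv2.imwrite('pics/top0c.png',cv2.resize(a,(800,525),interpolation=cv2.INTER_CUBIC))
a=cv2.imread('pics/scene0.png')[150:380,230:430]
cv2.imwrite('pics/scene0c.png',cv2.resize(a,None,fx=2.6,fy=2.6,interpolation=cv2.INTER_CUBIC))
```

```text
(no output)
```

View pics/top0c.png

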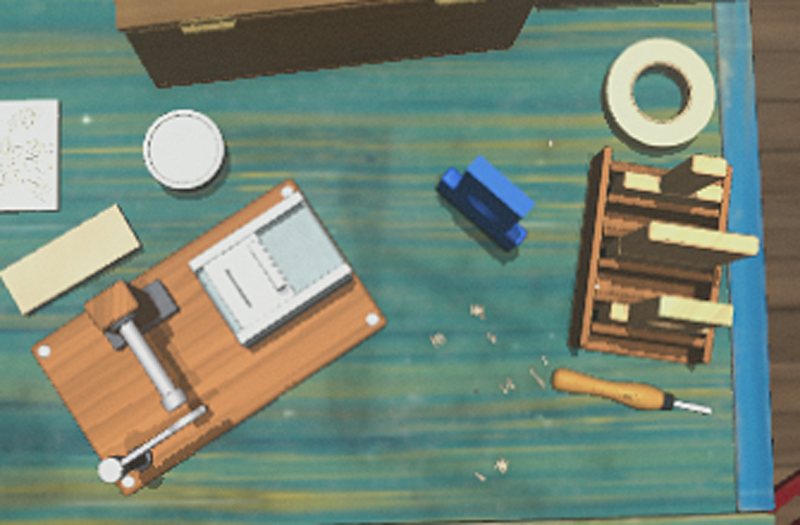

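View pics/scene0c.png

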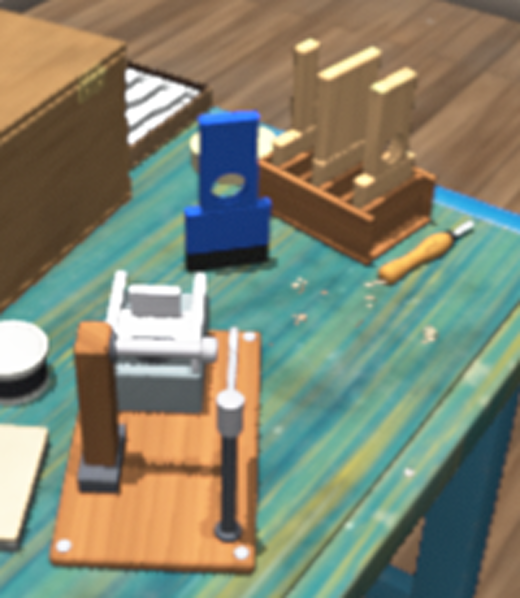

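The eye squeegee could be any of four things in the top picture: the blue look-alike at (367,215), the narrow one at (455,202), the wide one at (458,231), or the rack's nearest squeegee at (445,261). Only the last has pale wood, a medium width and a visible hole (scene crop ≈ (395,150)), so I choose that one. Next I fit the poses.

```bash
cat > h.py <<'E'
import numpy as np,cv2
from scipy.spatial.transform import Rotation as R
def K(s): return np.array(s["mtx"])
def proj(s,P):
    P=np.atleast_2d(P).astype(float)
    Rw=R.from_euler('xyz',s["attitude"]).as_matrix()
    c=(P-s["origin"])@Rw
    p=c[:,:2]/c[:,2:]; r2=(p**2).sum(1,keepdims=True)
    p=p*(1+s["k1"]*r2); m=K(s)
    return p*[m[0,0],m[1,1]]+[m[0,2],m[1,2]]
def back(s,uv,z):
    m=K(s); d=np.array([s["k1"],0,0,0,0.])
    # pts: undistort
    q=cv2.undistortPoints(np.array(uv,float).reshape(-1,1,2),m,d).reshape(-1,2)
    Rw=R.from_euler('xyz',s["attitude"]).as_matrix()
    r=np.c_[q,np.ones(len(q))]@Rw.T; o=np.array(s["origin"])
    return o+r*((z-o[2])/r[:,2])[:,None]
def tf(pose,P):
    x,y,a=pose; P=np.atleast_2d(P).astype(float)
    c,s=np.cos(a),np.sin(a)
    return np.c_[x+c*P[:,0]-s*P[:,1], y+s*P[:,0]+c*P[:,1], P[:,2]]
def box(x0,x1,y0,y1,z0,z1):
    v=np.array([[x,y,z] for x in(x0,x1) for y in(y0,y1) for z in(z0,z1)])
    e=[(i,j) for i in range(8) for j in range(i+1,8) if bin(i^j).count('1')==1]
    return v,e
def draw(img,s,pose,b,col,sc=1,off=(0,0)):
    v,e=b; p=(proj(s,tf(pose,v))-off+.5)*sc
    for i,j in e: cv2.line(img,tuple(int(round(k)) for k in p[i]),tuple(int(round(k)) for k in p[j]),col,1,cv2.LINE_AA)
def crop(s,l,t,w,h,sc): return cv2.resize(np.ascontiguousarray(s["img"][t:t+h,l:l+w,::-1]),None,fx=sc,fy=sc,interpolation=cv2.INTER_CUBIC)
E
python3 - <<'E'
from h import *
from bench import cams
import pickle
T=cams.snapshot("top"); S=cams.snapshot("scene"); pickle.dump((T,S),open('s0.pkl','wb'))
k=800/335
c=np.array([[285,180],[385,322],[128,495],[33,350]])/k+[165,130]
print(c,back(T,c,.012).round(4))
# rack corners top z=.055
c=np.array([[606,148],[732,160],[709,362],[575,346]])/k+[165,130]
print(back(T,c,.055).round(4))
E
```

```text
[[284.34375 205.375  ]
 [326.21875 264.8375 ]
 [218.6     337.28125]
 [178.81875 276.5625 ]] [[0.6354 0.271  0.012 ]
 [0.5177 0.1917 0.012 ]
 [0.3828 0.4005 0.012 ]
 [0.5002 0.4767 0.012 ]]
[[ 0.6502  0.0149  0.055 ]
 [ 0.6396 -0.0874  0.055 ]
 [ 0.4789 -0.0608  0.055 ]
 [ 0.4939  0.0456  0.055 ]]
```

```bash
cat > fit.py <<'E'
from h import *
import pickle
from scipy.optimize import least_squares
T,S=pickle.load(open('s0.pkl','rb'))
k=800/335
hc=np.array([[285,180],[385,322],[128,495],[33,350]])/k+[165,130]
hm=np.array([[40,-165,12],[-105,-165,12],[-105,90,12],[40,90,12]])/1e3
rc=np.array([[606,148],[732,160],[709,362],[575,346]])/k+[165,130]
rm=np.array([[80,53,55],[80,-53,55],[-80,-53,55],[-80,53,55]])/1e3
hp=least_squares(lambda p:(proj(T,tf(p,hm))-hc).ravel(),[.5,.35,.6]).x
rp=least_squares(lambda p:(proj(T,tf(p,rm))-rc).ravel(),[.57,-.02,-.19]).x
if __name__=="__main__":
    print(hp,rp, (proj(T,tf(hp,hm))-hc).round(1).tolist(),(proj(T,tf(rp,rm))-rc).round(1).tolist())
    for s,n,w in((T,'T',[(165,190,170,160,4.5),(385,170,115,125,4.8)]),(S,'S',[(235,240,110,140,4.2),(320,150,90,110,5)])):
        for i,(l,t,ww,hh,sc) in enumerate(w):
            im=crop(s,l,t,ww,hh,sc); o=(l,t)
            if i==0:
                draw(im,s,hp,box(-.105,.04,-.165,.09,0,.012),(0,0,255),sc,o)
                draw(im,s,hp,box(0,.034,-.017,.017,.012,.14),(255,0,0),sc,o)
                draw(im,s,hp,box(-.062,0,-.006,.006,.124,.136),(0,255,0),sc,o)
                draw(im,s,hp,box(-.085-.009,-.085+.009,.053,.071,.012,.144),(255,0,255),sc,o)
            else:
                draw(im,s,rp,box(-.08,.08,-.053,.053,0,.055),(0,0,255),sc,o)
                draw(im,s,rp,box(-.059,-.045,-.026,.026,.1,.168),(255,0,0),sc,o)
                draw(im,s,rp,box(-.007,.007,-.04,.04,.1,.168),(255,0,0),sc,o)
                draw(im,s,rp,box(.045,.059,-.013,.013,.1,.168),(255,0,0),sc,o)
            cv2.imwrite(f'pics/fit{n}{i}.png',im)
E
python3 fit.py; cd pics; python3 -c "
import cv2,numpy as np
def two(a,b,o):
    A,B=cv2.imread(a),cv2.imread(b); h=590
    A=cv2.resize(A,(395,int(A.shape[0]*395/A.shape[1])));B=cv2.resize(B,(395,int(B.shape[0]*395/B.shape[1])))
    H=max(A.shape[0],B.shape[0]);c=np.zeros((H,800,3),np.uint8);c[:A.shape[0],:395]=A;c[:B.shape[0],400:795]=B;cv2.imwrite(o,c)
two('fitT1.png','fitS1.png','fit1.png')
"
```

```text
[0.51580329 0.3841072  0.57910993] [ 0.56559593 -0.02189494 -0.16177625] [[1.5, -2.2], [1.6, -0.3], [-0.8, 2.2], [-2.4, 0.1]] [[-1.4, -1.5], [-0.1, 1.8], [0.3, 0.4], [1.2, -0.7]]
```

View pics/fitT0.png

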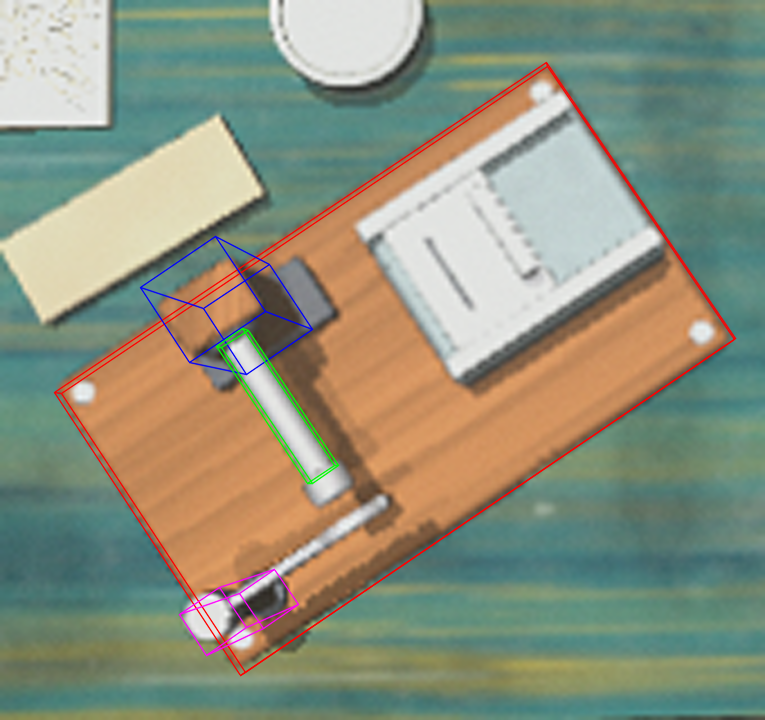

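View pics/fitS0.png

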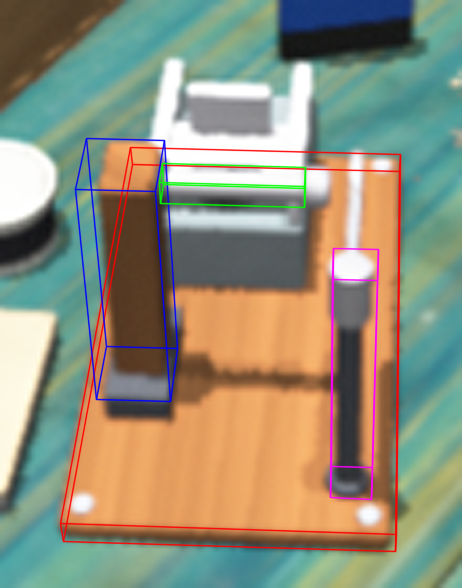

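View pics/fit1.png

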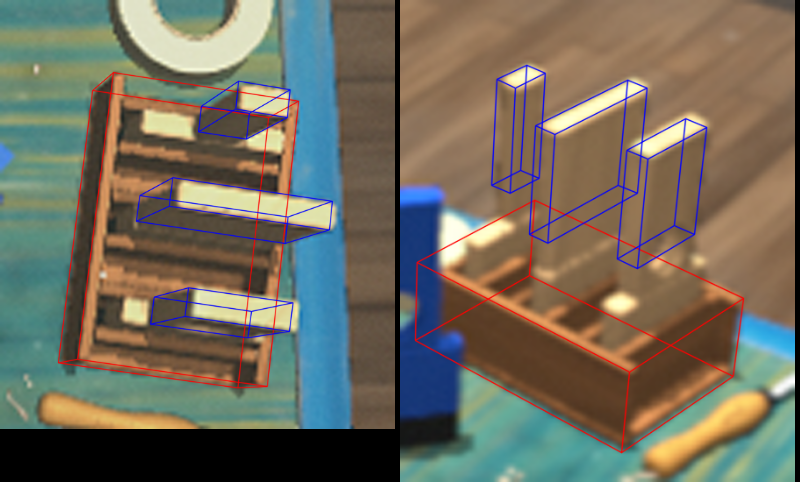

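Run:
```python
from fit import *
Ri=lambda p,w:(tf((0,0,-p[2]),np.array(w)-[p[0],p[1],0])).round(4)
print('tab', Ri(hp,back(T,np.array([[508,222]])/4.5+[165,190],.099)), 'scene',Ri(hp,back(S,np.array([[230,92]])/4.2+[235,240],.099)))
print('pin',Ri(hp,back(T,np.array([[208,616]])/4.5+[165,190],.144)),Ri(hp,back(S,np.array([[352,265]])/4.2+[235,240],.144)), 'expect -.085 .062')
print('knobend',Ri(hp,back(T,np.array([[330,496]])/4.5+[165,190],.130)),Ri(hp,back(S,np.array([[327,190]])/4.2+[235,240],.130)))
print('root',Ri(hp,back(T,np.array([[236,345]])/4.5+[165,190],.130)),Ri(hp,back(S,np.array([[166,182]])/4.2+[235,240],.130)))
# squeegee top center (T1 crop scale shown 395/552*4.8)
k=395/552*4.8
print('eyesq top corners',back(T,np.array([[190,290],[298,302],[296,331],[190,319]])/k+[385,170],.168).round(4))
k=395/450*5
print('S', back(S,(np.array([[641,157],[707,126],[690,118],[628,148]])-[400,0])/k+[320,150],.168).round(4))
print('blue',back(T,[[367,215]],0.08))
```

```text
tab [[-0.0199 -0.1114  0.099 ]] scene [[-0.0219 -0.1027  0.099 ]]
pin [[-0.0837  0.0622  0.144 ]] [[-0.0847  0.0639  0.144 ]] expect -.085 .062
knobend [[-0.0716  0.002   0.13  ]] [[-0.0726  0.0029  0.13  ]]
root [[-0.0044 -0.      0.13  ]] [[-0.0031  0.0006  0.13  ]]
eyesq top corners [[ 0.5234  0.0093  0.168 ]
 [ 0.5165 -0.0439  0.168 ]
 [ 0.5025 -0.0422  0.168 ]
 [ 0.5094  0.0099  0.168 ]]
S [[ 0.5131  0.0149  0.168 ]
 [ 0.5012 -0.0377  0.168 ]
 [ 0.513  -0.0406  0.168 ]
 [ 0.5235  0.0102  0.168 ]]
blue [[0.60381083 0.1182361  0.08      ]]
```

```bash
cat > plan.py <<'E'
from h import *
from bench import robot
from fit import hp,rp
import json
def H(x,y,z): return tf(hp,[[x,y,z]])[0]
def RK(x,y,z): return tf(rp,[[x,y,z]])[0]
def plan(target,yaw,n=None,cur=None):
    o=robot.get_obs(); p=np.array(o["tool_pos"]); Rc=R.from_euler('xyz',o["ee_rot"])
    Rt=R.from_euler('xyz',[np.pi,0,yaw])
    rv=(Rc.inv()*Rt).as_rotvec(); L=np.linalg.norm(np.array(target)-p); A=np.degrees(np.linalg.norm(rv))
    n=n or int(max(np.ceil(L/.038),np.ceil(A/6.8),1))
    print('t',round(o["time"],2),'pos',p.round(4),'rpy',np.array(o["ee_rot"]).round(3),'to',np.array(target).round(4),'L',round(L,4),'A',round(A,1),'n',n,'F',np.array(o["wrist_force"]).round(1),'w',round(o["width"],4))
    for i in range(n):
        Ri=Rc*R.from_rotvec(rv*i/n)
        d=Ri.inv().apply((np.array(target)-p)/n)
        r=np.degrees(rv/n)
        print('{"x":%.4f,"y":%.4f,"z":%.4f,"rx":%.2f,"ry":%.2f,"rz":%.2f}'%(*d,*r))
E
python3 - <<'E'
from plan import *
plan(H(-.021,-.07,.25),hp[2],26)
E
```

```text
t 1.3 pos [ 0.1771 -0.5207  0.2055] rpy [ 3.142 -0.    -1.243] to [0.5365 0.314  0.25  ] L 0.91 A 104.4 n 26 F [ 0.4 -0.1  0.3] w 0.0938
{"x":-0.0259,"y":-0.0234,"z":-0.0017,"rx":0.00,"ry":-0.00,"rz":-4.02}
{"x":-0.0242,"y":-0.0252,"z":-0.0017,"rx":0.00,"ry":-0.00,"rz":-4.02}
{"x":-0.0224,"y":-0.0268,"z":-0.0017,"rx":0.00,"ry":-0.00,"rz":-4.02}
{"x":-0.0205,"y":-0.0283,"z":-0.0017,"rx":0.00,"ry":-0.00,"rz":-4.02}
{"x":-0.0185,"y":-0.0297,"z":-0.0017,"rx":0.00,"ry":-0.00,"rz":-4.02}
{"x":-0.0163,"y":-0.0309,"z":-0.0017,"rx":0.00,"ry":-0.00,"rz":-4.02}
{"x":-0.0141,"y":-0.0320,"z":-0.0017,"rx":0.00,"ry":-0.00,"rz":-4.02}
{"x":-0.0118,"y":-0.0329,"z":-0.0017,"rx":0.00,"ry":-0.00,"rz":-4.02}
{"x":-0.0095,"y":-0.0336,"z":-0.0017,"rx":0.00,"ry":-0.00,"rz":-4.02}
{"x":-0.0071,"y":-0.0342,"z":-0.0017,"rx":0.00,"ry":-0.00,"rz":-4.02}
{"x":-0.0047,"y":-0.0346,"z":-0.0017,"rx":0.00,"ry":-0.00,"rz":-4.02}
{"x":-0.0023,"y":-0.0349,"z":-0.0017,"rx":0.00,"ry":-0.00,"rz":-4.02}
{"x":0.0002,"y":-0.0350,"z":-0.0017,"rx":0.00,"ry":-0.00,"rz":-4.02}
{"x":0.0026,"y":-0.0349,"z":-0.0017,"rx":0.00,"ry":-0.00,"rz":-4.02}
{"x":0.0050,"y":-0.0346,"z":-0.0017,"rx":0.00,"ry":-0.00,"rz":-4.02}
{"x":0.0075,"y":-0.0342,"z":-0.0017,"rx":0.00,"ry":-0.00,"rz":-4.02}
{"x":0.0098,"y":-0.0335,"z":-0.0017,"rx":0.00,"ry":-0.00,"rz":-4.02}
{"x":0.0122,"y":-0.0328,"z":-0.0017,"rx":0.00,"ry":-0.00,"rz":-4.02}
{"x":0.0144,"y":-0.0318,"z":-0.0017,"rx":0.00,"ry":-0.00,"rz":-4.02}
{"x":0.0166,"y":-0.0308,"z":-0.0017,"rx":0.00,"ry":-0.00,"rz":-4.02}
{"x":0.0187,"y":-0.0295,"z":-0.0017,"rx":0.00,"ry":-0.00,"rz":-4.02}
{"x":0.0207,"y":-0.0281,"z":-0.0017,"rx":0.00,"ry":-0.00,"rz":-4.02}
{"x":0.0227,"y":-0.0266,"z":-0.0017,"rx":0.00,"ry":-0.00,"rz":-4.02}
{"x":0.0245,"y":-0.0250,"z":-0.0017,"rx":0.00,"ry":-0.00,"rz":-4.02}
{"x":0.0262,"y":-0.0232,"z":-0.0017,"rx":0.00,"ry":-0.00,"rz":-4.02}
{"x":0.0277,"y":-0.0213,"z":-0.0017,"rx":0.00,"ry":-0.00,"rz":-4.02}
```

Call:
{"api": "jog_arm", "payload": {"claw": 0, "series": [{"x": -0.026,"y": -0.023,"z": -0.004,"rz": -4},{"x": -0.024,"y": -0.025,"z": -0.004,"rz": -4},{"x": -0.022,"y": -0.027,"z": -0.004,"rz": -4},{"x": -0.02,"y": -0.028,"z": -0.004,"rz": -4},{"x": -0.018,"y": -0.03,"z": -0.004,"rz": -4},{"x": -0.016,"y": -0.031,"z": -0.004,"rz": -4},{"x": -0.014,"y": -0.032,"z": -0.004,"rz": -4},{"x": -0.012,"y": -0.033,"z": -0.004,"rz": -4},{"x": -0.01,"y": -0.034,"z": -0.004,"rz": -4},{"x": -0.007,"y": -0.034,"z": -0.004,"rz": -4},{"x": -0.005,"y": -0.035,"z": -0.004,"rz": -4},{"x": -0.002,"y": -0.035,"z": -0.004,"rz": -4}]}}

```text
invalid input
```

Run:
```python
from plan import *
plan(H(-.021,-.07,.25),hp[2])
```

```text
t 1.3 pos [ 0.1771 -0.5207  0.2055] rpy [ 3.142 -0.    -1.243] to [0.5365 0.314  0.25  ] L 0.91 A 104.4 n 24 F [ 0.4 -0.1  0.3] w 0.0938
{"x":-0.0281,"y":-0.0254,"z":-0.0019,"rx":0.00,"ry":-0.00,"rz":-4.35}
{"x":-0.0261,"y":-0.0274,"z":-0.0019,"rx":0.00,"ry":-0.00,"rz":-4.35}
{"x":-0.0239,"y":-0.0293,"z":-0.0019,"rx":0.00,"ry":-0.00,"rz":-4.35}
{"x":-0.0217,"y":-0.0311,"z":-0.0019,"rx":0.00,"ry":-0.00,"rz":-4.35}
{"x":-0.0192,"y":-0.0326,"z":-0.0019,"rx":0.00,"ry":-0.00,"rz":-4.35}
{"x":-0.0167,"y":-0.0340,"z":-0.0019,"rx":0.00,"ry":-0.00,"rz":-4.35}
{"x":-0.0141,"y":-0.0352,"z":-0.0019,"rx":0.00,"ry":-0.00,"rz":-4.35}
{"x":-0.0114,"y":-0.0361,"z":-0.0019,"rx":0.00,"ry":-0.00,"rz":-4.35}
{"x":-0.0086,"y":-0.0369,"z":-0.0019,"rx":0.00,"ry":-0.00,"rz":-4.35}
{"x":-0.0058,"y":-0.0374,"z":-0.0019,"rx":0.00,"ry":-0.00,"rz":-4.35}
{"x":-0.0029,"y":-0.0378,"z":-0.0019,"rx":0.00,"ry":-0.00,"rz":-4.35}
{"x":-0.0000,"y":-0.0379,"z":-0.0019,"rx":0.00,"ry":-0.00,"rz":-4.35}
{"x":0.0028,"y":-0.0378,"z":-0.0019,"rx":0.00,"ry":-0.00,"rz":-4.35}
{"x":0.0057,"y":-0.0374,"z":-0.0019,"rx":0.00,"ry":-0.00,"rz":-4.35}
{"x":0.0085,"y":-0.0369,"z":-0.0019,"rx":0.00,"ry":-0.00,"rz":-4.35}
{"x":0.0113,"y":-0.0362,"z":-0.0019,"rx":0.00,"ry":-0.00,"rz":-4.35}
{"x":0.0140,"y":-0.0352,"z":-0.0019,"rx":0.00,"ry":-0.00,"rz":-4.35}
{"x":0.0166,"y":-0.0340,"z":-0.0019,"rx":0.00,"ry":-0.00,"rz":-4.35}
{"x":0.0192,"y":-0.0327,"z":-0.0019,"rx":0.00,"ry":-0.00,"rz":-4.35}
{"x":0.0216,"y":-0.0311,"z":-0.0019,"rx":0.00,"ry":-0.00,"rz":-4.35}
{"x":0.0239,"y":-0.0294,"z":-0.0019,"rx":0.00,"ry":-0.00,"rz":-4.35}
{"x":0.0260,"y":-0.0275,"z":-0.0019,"rx":0.00,"ry":-0.00,"rz":-4.35}
{"x":0.0280,"y":-0.0254,"z":-0.0019,"rx":0.00,"ry":-0.00,"rz":-4.35}
{"x":0.0299,"y":-0.0232,"z":-0.0019,"rx":0.00,"ry":-0.00,"rz":-4.35}
```

Call:
{"api": "jog_arm", "payload": {"series": [{"x": -0.026,"y": -0.023,"z": -0.004,"rx": 0,"ry": 0,"rz": -4}]}}

```text
time: 1.38
tool_pos: [0.1886, -0.4913, 0.2072]
ee_rot: [3.14, 0.002, -1.177]
wrist_force: [0.6, 0.0, 0.3]
width: 0.0938
```

Call:
{"api": "jog_arm", "payload": {"claw": 0, "series": [{"x": -0.024,"y": -0.025,"z": -0.004,"rx": 0,"ry": 0,"rz": -4},{"x": -0.022,"y": -0.027,"z": -0.004,"rx": 0,"ry": 0,"rz": -4},{"x": -0.02,"y": -0.028,"z": -0.004,"rx": 0,"ry": 0,"rz": -4},{"x": -0.018,"y": -0.03,"z": -0.004,"rx": 0,"ry": 0,"rz": -4},{"x": -0.016,"y": -0.031,"z": -0.004,"rx": 0,"ry": 0,"rz": -4},{"x": -0.014,"y": -0.032,"z": -0.004,"rx": 0,"ry": 0,"rz": -4},{"x": -0.012,"y": -0.033,"z": -0.004,"rx": 0,"ry": 0,"rz": -4},{"x": -0.01,"y": -0.034,"z": -0.004,"rx": 0,"ry": 0,"rz": -4},{"x": -0.007,"y": -0.034,"z": -0.004,"rx": 0,"ry": 0,"rz": -4},{"x": -0.005,"y": -0.035,"z": -0.004,"rx": 0,"ry": 0,"rz": -4},{"x": -0.002,"y": -0.035,"z": -0.004,"rx": 0,"ry": 0,"rz": -4}]}}

```text
time: 2.3
tool_pos: [0.3414, -0.1229, 0.2532]
ee_rot: [-3.139, -0.002, -0.381]
wrist_force: [0.5, -0.3, 0.1]
width: 0.0242
```

Run:
```python
from plan import *
plan(H(-.021,-.07,.25),hp[2])
```

```text
t 2.3 pos [ 0.3414 -0.1229  0.2532] rpy [-3.139e+00 -2.000e-03 -3.810e-01] to [0.5365 0.314  0.25  ] L 0.4786 A 55.0 n 13 F [ 0.5 -0.3  0.1] w 0.0242
{"x":0.0015,"y":-0.0368,"z":0.0003,"rx":-0.01,"ry":-0.01,"rz":-4.23}
{"x":0.0042,"y":-0.0366,"z":0.0003,"rx":-0.01,"ry":-0.01,"rz":-4.23}
{"x":0.0068,"y":-0.0362,"z":0.0003,"rx":-0.01,"ry":-0.01,"rz":-4.23}
{"x":0.0095,"y":-0.0356,"z":0.0003,"rx":-0.01,"ry":-0.01,"rz":-4.23}
{"x":0.0121,"y":-0.0348,"z":0.0003,"rx":-0.01,"ry":-0.01,"rz":-4.23}
{"x":0.0146,"y":-0.0338,"z":0.0003,"rx":-0.01,"ry":-0.01,"rz":-4.23}
{"x":0.0171,"y":-0.0326,"z":0.0003,"rx":-0.01,"ry":-0.01,"rz":-4.23}
{"x":0.0194,"y":-0.0313,"z":0.0003,"rx":-0.01,"ry":-0.01,"rz":-4.23}
{"x":0.0217,"y":-0.0297,"z":0.0003,"rx":-0.01,"ry":-0.01,"rz":-4.23}
{"x":0.0238,"y":-0.0281,"z":0.0003,"rx":-0.01,"ry":-0.01,"rz":-4.23}
{"x":0.0258,"y":-0.0262,"z":0.0003,"rx":-0.01,"ry":-0.01,"rz":-4.23}
{"x":0.0277,"y":-0.0243,"z":0.0003,"rx":-0.01,"ry":-0.01,"rz":-4.23}
{"x":0.0294,"y":-0.0221,"z":0.0003,"rx":-0.01,"ry":-0.01,"rz":-4.23}
```

Call:
{"api": "jog_arm", "payload": {"series": [{"x": 0.0015,"y": -0.037,"z": 0,"rx": 0,"ry": 0,"rz": -4.4},{"x": 0.004,"y": -0.037,"z": 0,"rx": 0,"ry": 0,"rz": -4.4},{"x": 0.007,"y": -0.036,"z": 0,"rx": 0,"ry": 0,"rz": -4.4},{"x": 0.0095,"y": -0.036,"z": 0,"rx": 0,"ry": 0,"rz": -4.4},{"x": 0.012,"y": -0.035,"z": 0,"rx": 0,"ry": 0,"rz": -4.4},{"x": 0.015,"y": -0.034,"z": 0,"rx": 0,"ry": 0,"rz": -4.4},{"x": 0.017,"y": -0.033,"z": 0,"rx": 0,"ry": 0,"rz": -4.4},{"x": 0.02,"y": -0.031,"z": 0,"rx": 0,"ry": 0,"rz": -4.4},{"x": 0.022,"y": -0.03,"z": 0,"rx": 0,"ry": 0,"rz": -4.4},{"x": 0.024,"y": -0.028,"z": 0,"rx": 0,"ry": 0,"rz": -4.4},{"x": 0.026,"y": -0.026,"z": 0,"rx": 0,"ry": 0,"rz": -4.4},{"x": 0.015,"y": -0.012,"z": 0,"rx": 0,"ry": 0,"rz": -4}]}}

```text
time: 3.3
tool_pos: [0.5063, 0.2974, 0.2586]
ee_rot: [3.132, -0.013, 0.587]
wrist_force: [-0.1, -0.8, -0.2]
width: 0.0004
```

Run:
```python
from plan import *
from bench import cams
import pickle
W=cams.snapshot("wrist"); pickle.dump(W,open('w1.pkl','wb'))
cv2.imwrite('pics/w1.png',W["img"][:,:,::-1]); print(W["origin"],W["attitude"])
plan(H(-.021,-.07,.25),hp[2])
```

```text
[0.46162133 0.3589446  0.43799922] [ 2.87173935 -0.01405077  0.58696746]
t 3.35 pos [0.5068 0.2993 0.2577] rpy [ 3.133 -0.014  0.591] to [0.5365 0.314  0.25  ] L 0.0341 A 1.2 n 1 F [ 0.4  1.3 -0.1] w 0.0001
{"x":0.0328,"y":0.0043,"z":0.0082,"rx":0.47,"ry":-0.79,"rz":0.70}
```

View pics/w1.png

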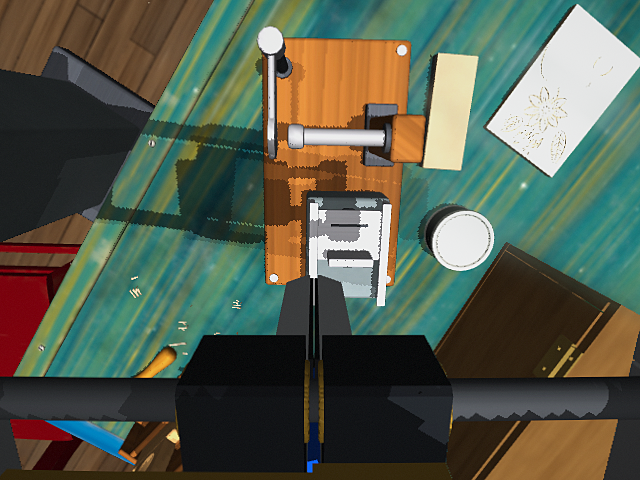

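Run:
```python
from h import *
import pickle
W=pickle.load(open('w1.pkl','rb'))
im=crop(W,250,20,180,150,4.4); cv2.imwrite('pics/w1a.png',im)
im=crop(W,255,170,160,130,4.6); cv2.imwrite('pics/w1b.png',im)
```

```text
(no output)
```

View pics/w1a.png

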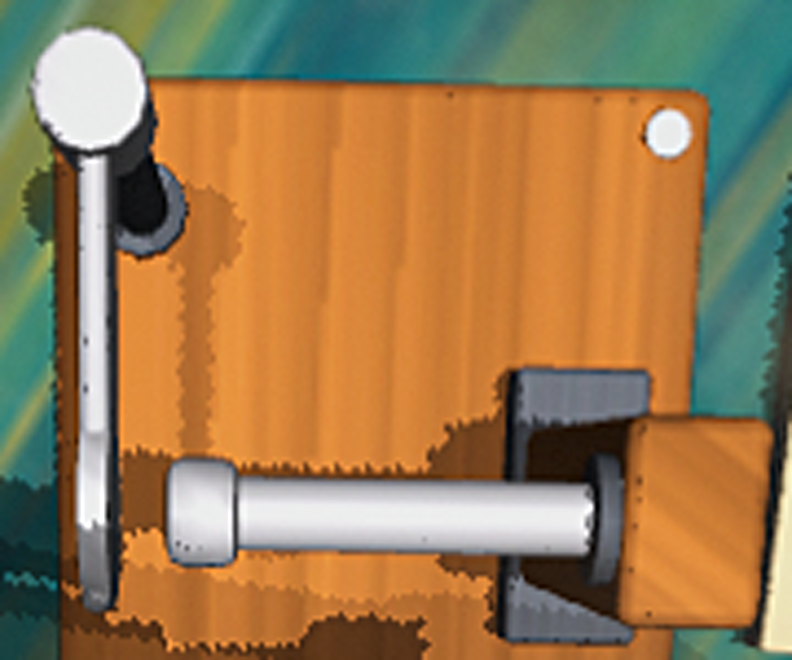

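View pics/w1b.png

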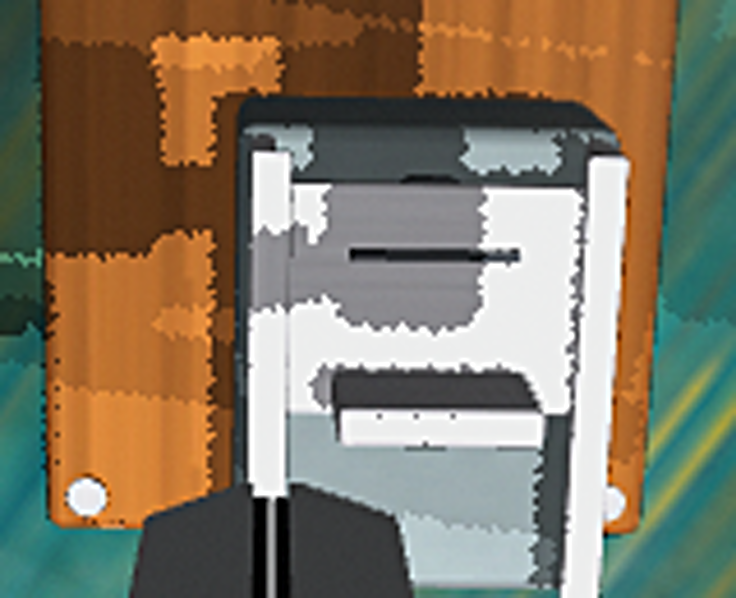

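```bash
cat > fit2.py <<'E'
from h import *
import pickle,fit
from scipy.optimize import least_squares
W=pickle.load(open('w1.pkl','rb'))
a=lambda u,v:np.array([u,v])/4.4+[250,20]
b=lambda u,v:np.array([u,v])/4.6+[255,170]
m=np.array([[40,90,12],[-85,62,144],[-74,0,130],[0,17,140],[0,-17,140],[-105,-165,12],[40,-165,12]])/1e3
c=np.array([a(706,92),a(90,88),a(167,512),a(632,418),a(618,622),b(49,528),b(638,533)])-.5
r=least_squares(lambda p:(proj(W,tf(p,m))-c).ravel(),fit.hp,loss='soft_l1')
hp=r.x
if __name__=="__main__":
    print(hp,fit.hp,(proj(W,tf(hp,m))-c).round(1).tolist())
    Ri=lambda w:(tf((0,0,-hp[2]),tf((-hp[0],-hp[1],0),w))).round(4)
    print('tab',Ri(back(W,[b(441,428)],.099)),Ri(back(W,[b(340,410),b(543,410),b(540,445)],.099)))
    print('rails',Ri(back(W,[b(252,153),b(290,153),b(590,158),b(628,158)],.076)))
    print('plate edge',Ri(back(W,[b(440,185)],.071)))
    print('box end',Ri(back(W,[b(420,585)],.055)))
E
python3 fit2.py
```

```text
[0.5156512  0.38488993 0.56942651] [0.51580329 0.3841072  0.57910993] [[2.1, -1.3], [0.1, 0.1], [0.1, -0.2], [-0.6, -1.4], [-0.5, 1.2], [-0.5, 0.8], [0.8, 1.1]]
tab [[-0.0199 -0.1082  0.099 ]] [[-0.0393 -0.1049  0.099 ]
 [-0.0006 -0.1044  0.099 ]
 [-0.0008 -0.1114  0.099 ]]
rails [[-0.0565 -0.0599  0.076 ]
 [-0.0491 -0.0598  0.076 ]
 [ 0.0097 -0.0599  0.076 ]
 [ 0.0172 -0.0598  0.076 ]]
plate edge [[-0.019  -0.0668  0.071 ]]
box end [[-0.0179 -0.1598  0.055 ]]
```

```bash
sed -i 's/^from fit import hp,rp/from fit import rp\nhp=np.array([.5157,.3847,.572])/' plan.py
cat >> plan.py <<'E'
def loc():
    o=robot.get_obs(); p=np.array(o["tool_pos"]); Rc=R.from_euler('xyz',o["ee_rot"])
    print('t',round(o["time"],2),'hookframe',tf((0,0,-hp[2]),[p-[hp[0],hp[1],0]])[0].round(4),'F hook',R.from_euler('z',-hp[2]).apply(o["wrist_force"]).round(1),'w',round(o["width"],4),'rpy',np.array(o["ee_rot"]).round(3))
E
python3 - <<'E'
from plan import *
plan(H(-.020,-.085,.12),hp[2])
loc()
E
```

```text
t 3.35 pos [0.5068 0.2993 0.2577] rpy [ 3.133 -0.014  0.591] to [0.5449 0.3024 0.12  ] L 0.1429 A 1.4 n 4 F [ 0.4  1.3 -0.1] w 0.0001
{"x":0.0079,"y":0.0044,"z":0.0346,"rx":0.12,"ry":-0.20,"rz":0.28}
{"x":0.0080,"y":0.0044,"z":0.0345,"rx":0.12,"ry":-0.20,"rz":0.28}
{"x":0.0081,"y":0.0044,"z":0.0345,"rx":0.12,"ry":-0.20,"rz":0.28}
{"x":0.0083,"y":0.0045,"z":0.0345,"rx":0.12,"ry":-0.20,"rz":0.28}
t 3.35 hookframe [-0.0537 -0.067   0.2577] F hook [ 1.   0.9 -0.1] w 0.0001 rpy [ 3.133 -0.014  0.591]
```

Call:
{"api": "jog_arm", "payload": {"series": [{"x": 0.014,"y": 0.008,"z": 0.02,"rx": 0.2,"ry": -0.4,"rz": 0.4},{"x": 0.014,"y": 0.008,"z": 0.03,"rx": 0.2,"ry": -0.4,"rz": 0.4},{"x": 0.004,"y": 0.002,"z": 0.03,"rx": 0,"ry": 0,"rz": 0.3},{"x": 0.001,"y": 0,"z": 0.03,"rx": 0,"ry": 0,"rz": 0},{"x": 0,"y": 0,"z": 0.02,"rx": 0,"ry": 0,"rz": 0},{"x": 0,"y": 0,"z": 0,"rx": 0,"ry": 0,"rz": 0}]}}

```text
time: 3.85
tool_pos: [0.5485, 0.306, 0.1258]
ee_rot: [3.139, -0.006, 0.574]
wrist_force: [-1.2, -0.4, 0.5]
width: 0.0004
```

Run:
```python
from plan import *
plan(H(-.020,-.085,.079),hp[2])
loc()
```

```text
t 3.85 pos [0.5485 0.306  0.1258] rpy [ 3.139 -0.006  0.574] to [0.5449 0.3024 0.079 ] L 0.0471 A 0.4 n 2 F [-1.2 -0.4  0.5] w 0.0004
{"x":-0.0026,"y":0.0005,"z":0.0234,"rx":0.07,"ry":-0.17,"rz":0.05}
{"x":-0.0026,"y":0.0005,"z":0.0234,"rx":0.07,"ry":-0.17,"rz":0.05}
t 3.85 hookframe [-0.015  -0.0839  0.1258] F hook [-1.2  0.3  0.5] w 0.0004 rpy [ 3.139 -0.006  0.574]
```

Call:
{"api": "jog_arm", "payload": {"series": [{"x": -0.004,"y": 0.001,"z": 0.016,"rx": 0,"ry": -0.3,"rz": 0},{"x": -0.001,"y": 0,"z": 0.014,"rx": 0,"ry": 0,"rz": 0},{"x": 0,"y": 0,"z": 0.012,"rx": 0,"ry": 0,"rz": 0},{"x": 0,"y": 0,"z": 0.003,"rx": 0,"ry": 0,"rz": 0},{"x": 0,"y": 0,"z": 0,"rx": 0,"ry": 0,"rz": 0}]}}

```text
time: 4.27
tool_pos: [0.546, 0.3012, 0.0828]
ee_rot: [3.138, -0.003, 0.57]
wrist_force: [-0.4, 0.1, -0.5]
width: 0.0007
```

Run:
```python
from plan import *
from bench import cams
loc()
W=cams.snapshot("wrist"); cv2.imwrite('pics/w2.png',crop(W,200,150,300,200,2.6))
```

```text
t 4.27 hookframe [-0.0197 -0.0866  0.0828] F hook [-0.3  0.3 -0.5] w 0.0007 rpy [ 3.138e+00 -3.000e-03  5.700e-01]
```

View pics/w2.png

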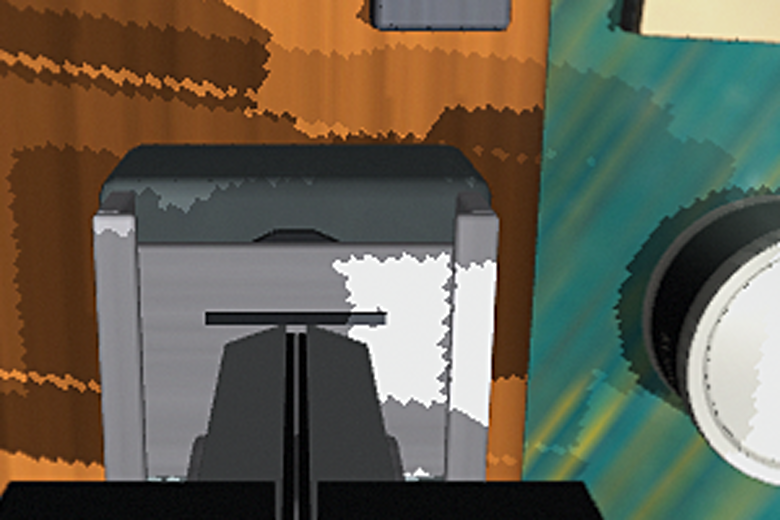

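Call:
{"api": "jog_arm", "payload": {"series": [{"x": 0,"y": 0.006,"z": 0.003,"rx": 0,"ry": 0,"rz": 0},{"x": 0,"y": 0.006,"z": 0,"rx": 0,"ry": 0,"rz": 0},{"x": 0,"y": 0.006,"z": 0,"rx": 0,"ry": 0,"rz": 0},{"x": 0,"y": 0.006,"z": 0,"rx": 0,"ry": 0,"rz": 0},{"x": 0,"y": 0.006,"z": 0,"rx": 0,"ry": 0,"rz": 0},{"x": 0,"y": 0.006,"z": 0,"rx": 0,"ry": 0,"rz": 0}]}}

```text
time: 4.82
tool_pos: [0.5673, 0.2715, 0.084]
ee_rot: [3.142, -0.009, 0.573]
wrist_force: [-1.8, 1.5, -1.4]
width: 0.0002
```

Run:
```python
from plan import *
loc()
```

```text
t 4.82 hookframe [-0.0179 -0.1232  0.084 ] F hook [-0.7  2.2 -1.4] w 0.0002 rpy [ 3.142 -0.009  0.573]
```

Call:
{"api": "jog_arm", "payload": {"series": [{"x": -0.001,"y": 0.004,"z": 0.002,"rx": 0,"ry": 0,"rz": 0},{"x": 0,"y": 0.004,"z": 0.001,"rx": 0,"ry": 0,"rz": 0},{"x": 0,"y": 0.004,"z": 0,"rx": 0,"ry": 0,"rz": 0}]}}

```text
time: 5.07
tool_pos: [0.5727, 0.2626, 0.0823]
ee_rot: [-3.133, -0.011, 0.572]
wrist_force: [-9.8, 14.9, 0.4]
width: 0.0006
```

Call:
{"api": "jog_arm", "payload": {"series": [{"x": 0,"y": 0.004,"z": 0.001,"rx": 0,"ry": 0,"rz": 0},{"x": 0,"y": 0.004,"z": 0.001,"rx": 0,"ry": 0,"rz": 0}]}}

```text
time: 5.23
tool_pos: [0.5726, 0.263, 0.0824]
ee_rot: [-3.116, -0.012, 0.575]
wrist_force: [-7.6, 7.7, 6.1]
width: 0.0005
```

Run:
```python
from plan import *
loc()
```

```text
t 5.23 hookframe [-0.0181 -0.1331  0.0824] F hook [-2.3 10.6  6.1] w 0.0005 rpy [-3.116 -0.012  0.575]
```

Call:
{"api": "jog_arm", "payload": {"series": [{"x": -0.001,"y": -0.012,"z": -0.004,"rx": -1.2,"ry": -0.6,"rz": 0},{"x": 0,"y": -0.015,"z": -0.008,"rx": -0.3,"ry": 0,"rz": 0},{"x": 0,"y": -0.02,"z": -0.03,"rx": 0,"ry": 0,"rz": 0},{"x": 0,"y": -0.004,"z": -0.02,"rx": 0,"ry": 0,"rz": 0},{"x": 0,"y": 0,"z": 0,"rx": 0,"ry": 0,"rz": 0}]}}

```text
time: 5.65
tool_pos: [0.5443, 0.3036, 0.1454]
ee_rot: [3.137, 0.001, 0.573]
wrist_force: [-0.3, 0.2, -0.2]
width: 0.0005
```

Run:
```python
from plan import *
from bench import cams
loc()
W=cams.snapshot("wrist"); cv2.imwrite('pics/w3.png',crop(W,200,150,300,200,2.6))
import pickle; pickle.dump(W,open('w3.pkl','wb'))
plan(H(-.020,-.081,.08),hp[2])
```

```text
t 5.65 hookframe [-0.0199 -0.0837  0.1454] F hook [-0.2  0.4 -0.2] w 0.0005 rpy [3.137e+00 1.000e-03 5.730e-01]
t 5.7 pos [0.544  0.3032 0.1439] rpy [3.137e+00 3.000e-03 5.720e-01] to [0.5427 0.3058 0.08  ] L 0.064 A 0.3 n 2 F [0.6 0.1 0.1] w 0.0003
{"x":0.0003,"y":-0.0016,"z":0.0319,"rx":0.13,"ry":0.08,"rz":0.01}
{"x":0.0002,"y":-0.0015,"z":0.0319,"rx":0.13,"ry":0.08,"rz":0.01}
```

View pics/w3.png

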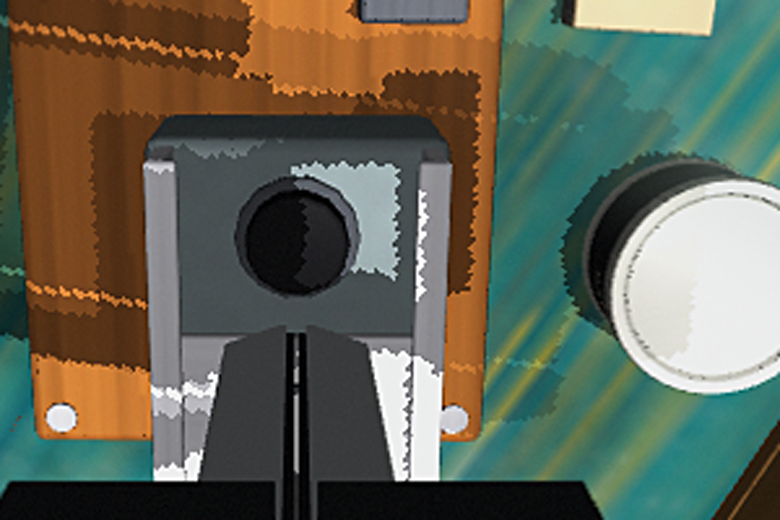

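The wrist crop shows the shutter open and the black button clear at crop pixel (297,243).

Run:
```python
from plan import *
import pickle
W=pickle.load(open('w3.pkl','rb'))
print(tf((0,0,-hp[2]),back(W,np.array([[297,243],[297,333]])/2.6+[200,150],.065)-[hp[0],hp[1],0]))
```

```text
[[-0.02006204 -0.08254218  0.065     ]
 [-0.02003549 -0.1069287   0.065     ]]
```

Call:
{"api": "jog_arm", "payload": {"series": [{"x": 0,"y": -0.003,"z": 0.02,"rx": 0.2,"ry": 0,"rz": 0},{"x": 0,"y": -0.001,"z": 0.02,"rx": 0,"ry": 0,"rz": 0},{"x": 0,"y": 0,"z": 0.015,"rx": 0,"ry": 0,"rz": 0},{"x": 0,"y": 0,"z": 0.002,"rx": 0,"ry": 0,"rz": 0}]}}

```text
time: 6.03
tool_pos: [0.5447, 0.303, 0.0835]
ee_rot: [3.136, -0.0, 0.57]
wrist_force: [-1.7, -0.2, -0.9]
width: 0.0003
```

Run:
```python
from plan import *
loc()
```

```text
t 6.03 hookframe [-0.0198 -0.0844  0.0835] F hook [-1.5  0.8 -0.9] w 0.0003 rpy [ 3.136 -0.     0.57 ]
```

Call:
{"api": "jog_arm", "payload": {"series": [{"x": 0,"y": -0.002,"z": 0.01,"rx": 0.2,"ry": 0,"rz": 0},{"x": 0,"y": 0,"z": 0.006,"rx": 0,"ry": 0,"rz": 0},{"x": 0,"y": 0,"z": 0.004,"rx": 0,"ry": 0,"rz": 0},{"x": 0,"y": 0,"z": 0.003,"rx": 0,"ry": 0,"rz": 0},{"x": 0,"y": 0,"z": 0.003,"rx": 0,"ry": 0,"rz": 0}]}}

```text
time: 6.45
tool_pos: [0.5439, 0.303, 0.0587]
ee_rot: [3.141, 0.001, 0.568]
wrist_force: [-6.9, -3.5, 18.8]
width: 0.0009
```

Call:
{"api": "jog_arm", "payload": {"series": [{"x": 0,"y": 0,"z": 0.003,"rx": 0,"ry": 0,"rz": 0},{"x": 0,"y": 0,"z": 0.003,"rx": 0,"ry": 0,"rz": 0}]}}

```text
time: 6.62
tool_pos: [0.5439, 0.303, 0.0588]
ee_rot: [3.14, -0.001, 0.568]
wrist_force: [-4.8, -1.5, 10.7]
width: 0.0003
```

Call:
{"api": "jog_arm", "payload": {"series": [{"x": 0,"y": 0,"z": 0.006,"rx": 0,"ry": 0,"rz": 0},{"x": 0,"y": 0,"z": 0.006,"rx": 0,"ry": 0,"rz": 0}]}}

```text
time: 6.78
tool_pos: [0.544, 0.303, 0.0587]
ee_rot: [3.139, -0.004, 0.568]
wrist_force: [-9.7, -3.8, 21.9]
width: 0.0005
```

Call:
{"api": "jog_arm", "payload": {"series": [{"x": 0,"y": 0,"z": -0.02,"rx": 0,"ry": 0,"rz": 0},{"x": 0,"y": 0,"z": -0.038,"rx": 0,"ry": 0,"rz": 0},{"x": 0,"y": 0,"z": -0.04,"rx": 0,"ry": 0,"rz": 0},{"x": 0,"y": 0,"z": -0.04,"rx": 0,"ry": 0,"rz": 0},{"x": 0,"y": 0,"z": -0.04,"rx": 0,"ry": 0,"rz": 0},{"x": 0,"y": 0,"z": 0,"rx": 0,"ry": 0,"rz": 0}]}}

```text
time: 7.28
tool_pos: [0.5425, 0.3011, 0.2447]
ee_rot: [3.136, -0.003, 0.568]
wrist_force: [0.9, 1.0, 1.7]
width: 0.0007
```

Run:
```python
from plan import *
from bench import cams
loc()
W=cams.snapshot("wrist"); cv2.imwrite('pics/w4.png',crop(W,230,10,240,300,2))
```

```text
t 7.28 hookframe [-0.0227 -0.0848  0.2447] F hook [1.3 0.4 1.7] w 0.0007 rpy [ 3.136e+00 -3.000e-03  5.680e-01]
```

View pics/w4.png

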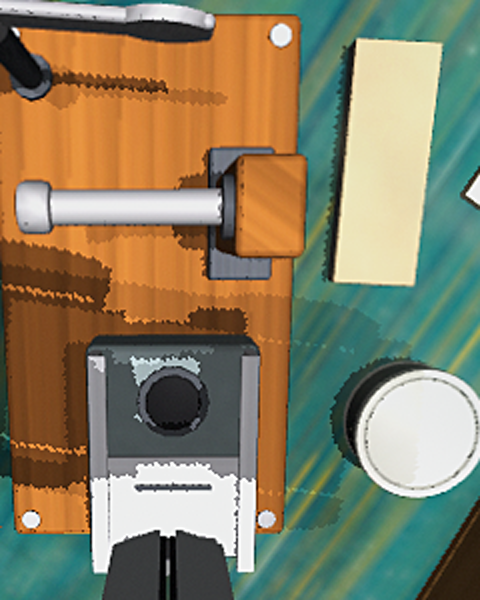

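The gate has swung back along +x beside the peg (crop top edge), the shutter is open and the button is in. Now the rack.

Run:
```python
from plan import *
plan([.512,-.014,.26],-.16,10)
```

```text
t 7.33 pos [0.5418 0.3007 0.2411] rpy [3.137e+00 1.000e-03 5.680e-01] to [ 0.512 -0.014  0.26 ] L 0.3167 A 41.7 n 10 F [-0.3 -1.  -0.1] w 0.0004
{"x":-0.0194,"y":0.0249,"z":-0.0017,"rx":0.03,"ry":-0.00,"rz":4.17}
{"x":-0.0176,"y":0.0263,"z":-0.0017,"rx":0.03,"ry":-0.00,"rz":4.17}
{"x":-0.0156,"y":0.0275,"z":-0.0018,"rx":0.03,"ry":-0.00,"rz":4.17}
{"x":-0.0136,"y":0.0286,"z":-0.0018,"rx":0.03,"ry":-0.00,"rz":4.17}
{"x":-0.0115,"y":0.0295,"z":-0.0018,"rx":0.03,"ry":-0.00,"rz":4.17}
{"x":-0.0093,"y":0.0302,"z":-0.0018,"rx":0.03,"ry":-0.00,"rz":4.17}
{"x":-0.0071,"y":0.0308,"z":-0.0018,"rx":0.03,"ry":-0.00,"rz":4.17}
{"x":-0.0048,"y":0.0313,"z":-0.0018,"rx":0.03,"ry":-0.00,"rz":4.17}
{"x":-0.0025,"y":0.0315,"z":-0.0019,"rx":0.03,"ry":-0.00,"rz":4.17}
{"x":-0.0002,"y":0.0316,"z":-0.0019,"rx":0.03,"ry":-0.00,"rz":4.17}
```

Call:
{"api": "jog_arm", "payload": {"claw": 0.38, "series": [{"x": -0.019,"y": 0.025,"z": -0.003,"rx": 0,"ry": 0,"rz": 4.2},{"x": -0.018,"y": 0.026,"z": -0.003,"rx": 0,"ry": 0,"rz": 4.2},{"x": -0.016,"y": 0.027,"z": -0.003,"rx": 0,"ry": 0,"rz": 4.2},{"x": -0.014,"y": 0.029,"z": -0.003,"rx": 0,"ry": 0,"rz": 4.2},{"x": -0.012,"y": 0.03,"z": -0.003,"rx": 0,"ry": 0,"rz": 4.2},{"x": -0.009,"y": 0.03,"z": -0.003,"rx": 0,"ry": 0,"rz": 4.2},{"x": -0.007,"y": 0.031,"z": -0.003,"rx": 0,"ry": 0,"rz": 4.2},{"x": -0.005,"y": 0.031,"z": -0.003,"rx": 0,"ry": 0,"rz": 4.2},{"x": -0.003,"y": 0.031,"z": -0.002,"rx": 0,"ry": 0,"rz": 4.2},{"x": 0,"y": 0.025,"z": -0.002,"rx": 0,"ry": 0,"rz": 4},{"x": 0,"y": 0.01,"z": 0,"rx": 0,"ry": 0,"rz": 0},{"x": 0,"y": 0,"z": 0,"rx": 0,"ry": 0,"rz": 0}]}}

```text
time: 8.33
tool_pos: [0.5, -0.0305, 0.2534]
ee_rot: [3.128, 0.015, -0.194]
wrist_force: [0.5, 0.5, -0.4]
width: 0.0357
```

Run:
```python
from plan import *
from bench import cams
import pickle
W=cams.snapshot("wrist"); cv2.imwrite('pics/w5.png',W["img"][:,:,::-1]);pickle.dump(W,open('w5.pkl','wb'))
plan([.512,-.014,.26],-.16,1)
```

```text
t 8.38 pos [ 0.5001 -0.0295  0.2533] rpy [ 3.129  0.016 -0.193] to [ 0.512 -0.014  0.26 ] L 0.0207 A 2.2 n 1 F [ 0.5 -0.3  0.2] w 0.0354
{"x":0.0086,"y":-0.0174,"z":-0.0071,"rx":0.72,"ry":0.91,"rz":-1.87}
```

View pics/w5.png

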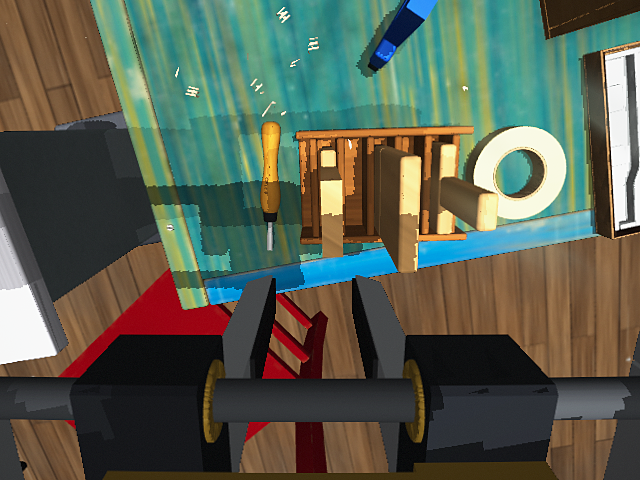

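Run:
```python
from h import *
import pickle
W=pickle.load(open('w5.pkl','rb'))
cv2.imwrite('pics/w5a.png',crop(W,285,115,190,165,4.2))
```

```text
(no output)
```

View pics/w5a.png

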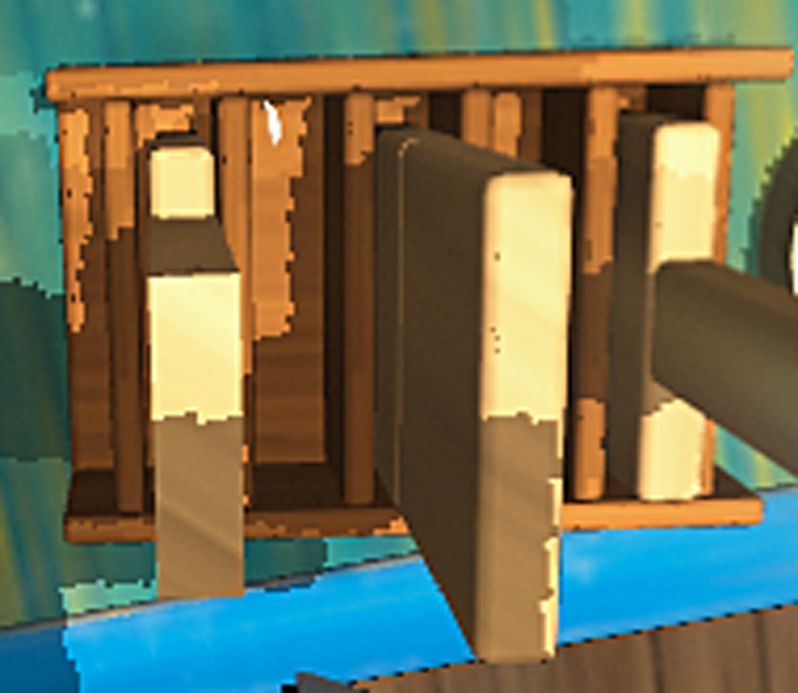

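Run:
```python
from plan import *
import pickle
W=pickle.load(open('w5.pkl','rb'))
c=np.array([[147,274],[241,272],[243,597],[158,598]])/4.2+[285,115]-.5
p=back(W,c,.168); print(p.round(4)); m=p.mean(0); d=(p[0]+p[1]-p[2]-p[3])/2; print(m,np.linalg.norm(d),'yaw',-np.arctan2(d[0],d[1]),np.linalg.norm(p[0]-p[1]),np.linalg.norm(p[2]-p[3]))
r=np.array([[48,72],[795,50],[763,520],[65,540]])/4.2+[285,115]-.5
p=back(W,r,.055);print(p.round(4), p.mean(0))
print(RK(-.052,0,0))
```

```text
[[ 0.5104  0.0099  0.168 ]
 [ 0.5247  0.0075  0.168 ]
 [ 0.5158 -0.0443  0.168 ]
 [ 0.5023 -0.0419  0.168 ]]
[ 0.51331775 -0.01718821  0.168     ] 0.05250466135719191 yaw -0.162473838423586 0.014456103546671767 0.013762563447136071
[[ 0.495   0.0418  0.055 ]
 [ 0.6516  0.0161  0.055 ]
 [ 0.6349 -0.0861  0.055 ]
 [ 0.4777 -0.0607  0.055 ]] [ 0.56482062 -0.02222624  0.055     ]
[ 0.51427491 -0.01351922  0.        ]
```

Run:
```python
from plan import *
plan([.5133,-.0172,.20],-.162,3)
```

```text
t 8.38 pos [ 0.5001 -0.0295  0.2533] rpy [ 3.129  0.016 -0.193] to [ 0.5133 -0.0172  0.2   ] L 0.0562 A 2.1 n 3 F [ 0.5 -0.3  0.2] w 0.0354
{"x":0.0038,"y":-0.0051,"z":0.0176,"rx":0.24,"ry":0.30,"rz":-0.58}
{"x":0.0038,"y":-0.0050,"z":0.0177,"rx":0.24,"ry":0.30,"rz":-0.58}
{"x":0.0037,"y":-0.0049,"z":0.0177,"rx":0.24,"ry":0.30,"rz":-0.58}
```

Call:
{"api": "jog_arm", "payload": {"series": [{"x": 0.005,"y": -0.007,"z": 0.012,"rx": 0.3,"ry": 0.4,"rz": -0.8},{"x": 0.004,"y": -0.006,"z": 0.012,"rx": 0.3,"ry": 0.3,"rz": -0.6},{"x": 0.002,"y": -0.002,"z": 0.012,"rx": 0.1,"ry": 0.2,"rz": -0.4},{"x": 0,"y": 0,"z": 0.008,"rx": 0,"ry": 0,"rz": 0},{"x": 0,"y": 0,"z": 0,"rx": 0,"ry": 0,"rz": 0}]}}

```text
time: 8.8
tool_pos: [0.5144, -0.0096, 0.2047]
ee_rot: [-3.137, 0.002, -0.147]
wrist_force: [0.1, -0.5, 0.2]
width: 0.0358
```

Run:
```python
from plan import *
plan([.5133,-.0172,.132],-.162,3)
```

```text
t 8.8 pos [ 0.5144 -0.0096  0.2047] rpy [-3.137e+00  2.000e-03 -1.470e-01] to [ 0.5133 -0.0172  0.132 ] L 0.0731 A 0.9 n 3 F [ 0.1 -0.5  0.2] w 0.0358
{"x":0.0001,"y":0.0026,"z":0.0242,"rx":-0.08,"ry":0.03,"rz":0.29}
{"x":0.0001,"y":0.0026,"z":0.0242,"rx":-0.08,"ry":0.03,"rz":0.29}
{"x":0.0001,"y":0.0026,"z":0.0242,"rx":-0.08,"ry":0.03,"rz":0.29}
```

Call:
{"api": "jog_arm", "payload": {"series": [{"x": 0,"y": 0.005,"z": 0.01,"rx": -0.2,"ry": 0,"rz": 0.5},{"x": 0,"y": 0.002,"z": 0.015,"rx": 0,"ry": 0,"rz": 0.2},{"x": 0,"y": 0.001,"z": 0.015,"rx": 0,"ry": 0,"rz": 0},{"x": 0,"y": 0,"z": 0.015,"rx": 0,"ry": 0,"rz": 0},{"x": 0,"y": 0,"z": 0.01,"rx": 0,"ry": 0,"rz": 0},{"x": 0,"y": 0,"z": 0.003,"rx": 0,"ry": 0,"rz": 0},{"x": 0,"y": 0,"z": 0,"rx": 0,"ry": 0,"rz": 0}]}}

```text
time: 9.38
tool_pos: [0.5136, -0.0152, 0.1332]
ee_rot: [3.141, -0.0, -0.153]
wrist_force: [-0.4, 0.0, -0.8]
width: 0.0358
```

Run:
```python
from plan import *
from bench import cams
W=cams.snapshot("wrist"); cv2.imwrite('pics/w6.png',crop(W,180,100,300,260,2.2))
plan([.5133,-.0172,.132],-.162,1)
```

```text
t 9.43 pos [ 0.5137 -0.0152  0.1335] rpy [ 3.141 -0.    -0.153] to [ 0.5133 -0.0172  0.132 ] L 0.0025 A 0.5 n 1 F [ 0.1 -0.1  0.3] w 0.0359
{"x":-0.0001,"y":0.0020,"z":0.0015,"rx":0.01,"ry":-0.02,"rz":0.49}
```

View pics/w6.png

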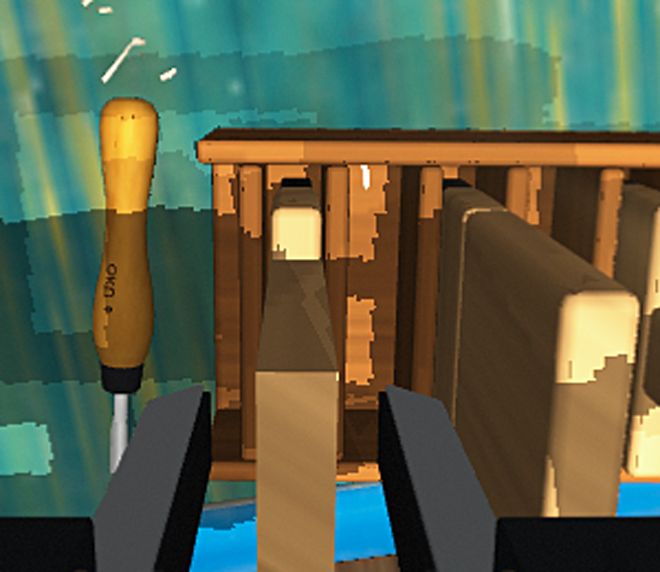

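The handle is centred between the open fingers, so I close, adjusting slightly first.

Call:
{"api": "jog_arm", "payload": {"series": [{"x": 0,"y": 0.002,"z": 0.001,"rx": 0,"ry": 0,"rz": 0.5},{"x": 0,"y": 0,"z": 0,"rx": 0,"ry": 0,"rz": 0}]}}

```text
time: 9.6
tool_pos: [0.5143, -0.0174, 0.134]
ee_rot: [3.141, -0.003, -0.163]
wrist_force: [0.2, -0.2, 0.3]
width: 0.0353
```

Call:
{"api": "jog_arm", "payload": {"claw": 0, "series": [{"x": 0,"y": 0,"z": 0,"rx": 0,"ry": 0,"rz": 0},{"x": 0,"y": 0,"z": 0,"rx": 0,"ry": 0,"rz": 0},{"x": 0,"y": 0,"z": 0,"rx": 0,"ry": 0,"rz": 0},{"x": 0,"y": 0,"z": 0,"rx": 0,"ry": 0,"rz": 0},{"x": 0,"y": 0,"z": 0,"rx": 0,"ry": 0,"rz": 0},{"x": 0,"y": 0,"z": 0,"rx": 0,"ry": 0,"rz": 0}]}}

```text
time: 10.1
tool_pos: [0.5146, -0.0176, 0.1366]
ee_rot: [3.141, -0.005, -0.163]
wrist_force: [0.4, 0.9, 0.2]
width: 0.0134
```

Run:
```python
from plan import *
plan([.5133,-.0172,.28],-.162,1); loc()
```

```text
t 10.1 pos [ 0.5146 -0.0176  0.1366] rpy [ 3.141 -0.005 -0.163] to [ 0.5133 -0.0172  0.28  ] L 0.1434 A 0.3 n 1 F [0.4 0.9 0.2] w 0.0134
{"x":-0.0007,"y":-0.0002,"z":-0.1434,"rx":0.01,"ry":-0.28,"rz":-0.06}
t 10.1 hookframe [-0.2187 -0.3377  0.1366] F hook [0.8 0.6 0.2] w 0.0134 rpy [ 3.141 -0.005 -0.163]
```

Call:
{"api": "jog_arm", "payload": {"series": [{"x": 0,"y": 0,"z": -0.01,"rx": 0,"ry": 0,"rz": 0},{"x": 0,"y": 0,"z": -0.015,"rx": 0,"ry": 0,"rz": 0},{"x": 0,"y": 0,"z": -0.02,"rx": 0,"ry": 0,"rz": 0},{"x": 0,"y": 0,"z": -0.02,"rx": 0,"ry": 0,"rz": 0},{"x": 0,"y": 0,"z": -0.02,"rx": 0,"ry": 0,"rz": 0},{"x": 0,"y": 0,"z": -0.02,"rx": 0,"ry": 0,"rz": 0},{"x": 0,"y": 0,"z": -0.01,"rx": 0,"ry": 0,"rz": 0},{"x": 0,"y": 0,"z": 0,"rx": 0,"ry": 0,"rz": 0}]}}

```text
time: 10.77
tool_pos: [0.514, -0.0174, 0.2568]
ee_rot: [3.142, -0.003, -0.163]
wrist_force: [0.1, -0.5, -1.6]
width: 0.0138
```

Run:
```python
from plan import *
from bench import cams
import pickle
o=robot.get_obs();W=cams.snapshot("wrist"); cv2.imwrite('pics/w7.png',crop(W,200,100,240,300,2))
S=cams.snapshot("scene"); cv2.imwrite('pics/s7.png',crop(S,290,100,140,160,3.6));pickle.dump((W,S,o),open('w7.pkl','wb'))
plan(H(-.16,0,.27),hp[2],12); loc()
```

```text
t 10.87 pos [ 0.513  -0.0173  0.2542] rpy [ 3.141e+00  1.000e-03 -1.630e-01] to [0.3812 0.2981 0.27  ] L 0.3422 A 42.1 n 12 F [ 0.1 -0.1 -1.8] w 0.0138
{"x":-0.0151,"y":-0.0241,"z":-0.0013,"rx":-0.00,"ry":0.00,"rz":-3.51}
{"x":-0.0136,"y":-0.0250,"z":-0.0013,"rx":-0.00,"ry":0.00,"rz":-3.51}
{"x":-0.0121,"y":-0.0258,"z":-0.0013,"rx":-0.00,"ry":0.00,"rz":-3.51}
{"x":-0.0104,"y":-0.0265,"z":-0.0013,"rx":-0.00,"ry":0.00,"rz":-3.51}
{"x":-0.0088,"y":-0.0271,"z":-0.0013,"rx":-0.00,"ry":0.00,"rz":-3.51}
{"x":-0.0071,"y":-0.0276,"z":-0.0013,"rx":-0.00,"ry":0.00,"rz":-3.51}
{"x":-0.0054,"y":-0.0280,"z":-0.0013,"rx":-0.00,"ry":0.00,"rz":-3.51}
{"x":-0.0037,"y":-0.0282,"z":-0.0013,"rx":-0.00,"ry":0.00,"rz":-3.51}
{"x":-0.0020,"y":-0.0284,"z":-0.0013,"rx":-0.00,"ry":0.00,"rz":-3.51}
{"x":-0.0002,"y":-0.0285,"z":-0.0013,"rx":-0.00,"ry":0.00,"rz":-3.51}
{"x":0.0015,"y":-0.0284,"z":-0.0013,"rx":-0.00,"ry":0.00,"rz":-3.51}
{"x":0.0033,"y":-0.0283,"z":-0.0013,"rx":-0.00,"ry":0.00,"rz":-3.51}
t 10.87 hookframe [-0.2198 -0.3366  0.2542] F hook [-0.  -0.1 -1.8] w 0.0138 rpy [ 3.141e+00  1.000e-03 -1.630e-01]
```

View pics/w7.png

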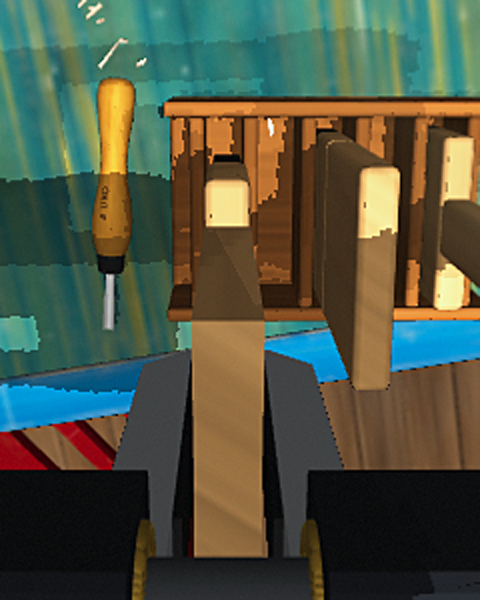

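View pics/s7.png

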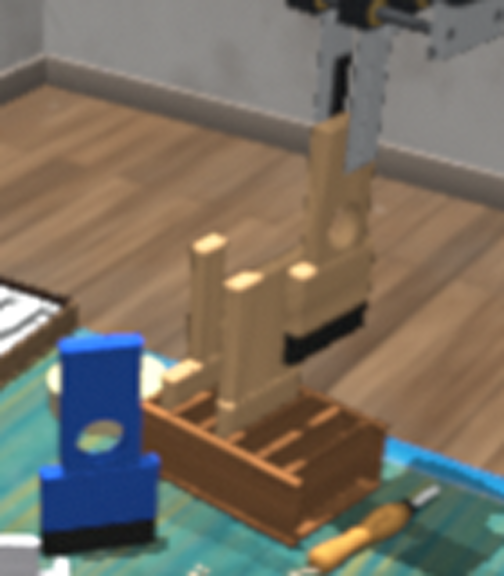

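Call:
{"api": "jog_arm", "payload": {"series": [{"x": -0.015,"y": -0.024,"z": -0.002,"rx": 0,"ry": 0,"rz": -3.5},{"x": -0.0135,"y": -0.025,"z": -0.002,"rx": 0,"ry": 0,"rz": -3.5},{"x": -0.012,"y": -0.026,"z": -0.002,"rx": 0,"ry": 0,"rz": -3.5},{"x": -0.0105,"y": -0.0265,"z": -0.002,"rx": 0,"ry": 0,"rz": -3.5},{"x": -0.009,"y": -0.027,"z": -0.002,"rx": 0,"ry": 0,"rz": -3.5},{"x": -0.007,"y": -0.0275,"z": -0.002,"rx": 0,"ry": 0,"rz": -3.5},{"x": -0.0055,"y": -0.028,"z": -0.002,"rx": 0,"ry": 0,"rz": -3.5},{"x": -0.0035,"y": -0.028,"z": -0.002,"rx": 0,"ry": 0,"rz": -3.5},{"x": -0.002,"y": -0.0285,"z": -0.002,"rx": 0,"ry": 0,"rz": -3.5},{"x": 0,"y": -0.0285,"z": -0.002,"rx": 0,"ry": 0,"rz": -3.5},{"x": 0.0015,"y": -0.0285,"z": -0.001,"rx": 0,"ry": 0,"rz": -3.5},{"x": 0.002,"y": -0.02,"z": 0,"rx": 0,"ry": 0,"rz": -2.5}]}}

```text
time: 11.87
tool_pos: [0.3696, 0.2956, 0.2518]
ee_rot: [-3.129, 0.038, 0.576]
wrist_force: [1.3, 0.4, -1.5]
width: 0.0142
```

Run:
```python
from plan import *
plan(H(-.14,0,.25),hp[2],3); loc()
```

```text
t 11.87 pos [0.3696 0.2956 0.2518] rpy [-3.129  0.038  0.576] to [0.398  0.3089 0.25  ] L 0.0314 A 2.3 n 3 F [ 1.3  0.4 -1.5] w 0.0142
{"x":0.0104,"y":0.0014,"z":0.0002,"rx":-0.24,"ry":0.73,"rz":0.07}
{"x":0.0104,"y":0.0014,"z":0.0003,"rx":-0.24,"ry":0.73,"rz":0.07}
{"x":0.0104,"y":0.0014,"z":0.0005,"rx":-0.24,"ry":0.73,"rz":0.07}
t 11.87 hookframe [-0.1711  0.0042  0.2518] F hook [ 1.3 -0.3 -1.5] w 0.0142 rpy [-3.129  0.038  0.576]
```

Call:
{"api": "jog_arm", "payload": {"series": [{"x": 0.014,"y": 0.002,"z": 0.008,"rx": -0.3,"ry": 1.2,"rz": 0.1},{"x": 0.014,"y": 0.002,"z": 0.015,"rx": -0.3,"ry": 0.7,"rz": 0.1},{"x": 0.01,"y": 0.001,"z": 0.016,"rx": -0.1,"ry": 0.3,"rz": 0},{"x": 0.003,"y": 0,"z": 0.016,"rx": 0,"ry": 0,"rz": 0},{"x": 0,"y": 0,"z": 0.014,"rx": 0,"ry": 0,"rz": 0},{"x": 0,"y": 0,"z": 0.008,"rx": 0,"ry": 0,"rz": 0},{"x": 0,"y": 0,"z": 0,"rx": 0,"ry": 0,"rz": 0}]}}

```text
time: 12.45
tool_pos: [0.3983, 0.3173, 0.1577]
ee_rot: [-3.139, 0.018, 0.585]
wrist_force: [-0.3, 0.2, -1.9]
width: 0.0141
```

Run:
```python
from plan import *
plan(H(-.125,0,.169),hp[2],2); loc()
```

```text
t 12.45 pos [0.3983 0.3173 0.1577] rpy [-3.139  0.018  0.585] to [0.4106 0.317  0.169 ] L 0.0167 A 1.3 n 2 F [-0.3  0.2 -1.9] w 0.0141
{"x":0.0049,"y":0.0035,"z":-0.0058,"rx":-0.07,"ry":0.52,"rz":0.38}
{"x":0.0050,"y":0.0035,"z":-0.0057,"rx":-0.07,"ry":0.52,"rz":0.38}
t 12.45 hookframe [-0.1352  0.0069  0.1577] F hook [-0.2  0.3 -1.9] w 0.0141 rpy [-3.139  0.018  0.585]
```

Call:
{"api": "jog_arm", "payload": {"series": [{"x": 0.006,"y": 0.004,"z": -0.006,"rx": -0.1,"ry": 0.6,"rz": 0.5},{"x": 0.004,"y": 0.003,"z": -0.006,"rx": 0,"ry": 0.4,"rz": 0.2},{"x": 0,"y": 0,"z": 0,"rx": 0,"ry": 0,"rz": 0}]}}

```text
time: 12.7
tool_pos: [0.4107, 0.3163, 0.1689]
ee_rot: [-3.141, 0.003, 0.572]
wrist_force: [0.2, 0.7, -1.5]
width: 0.0137
```

Run:
```python
from plan import *
from bench import cams
import pickle
plan(H(-.125,0,.169),hp[2],1); loc()
o=robot.get_obs()
S=cams.snapshot("scene");cv2.imwrite('pics/s8.png',crop(S,230,200,140,180,3.3))
W=cams.snapshot("wrist");cv2.imwrite('pics/w8.png',crop(W,180,60,260,280,2.1))
pickle.dump((S,W,o),open('s8.pkl','wb'))
```

```text
t 12.7 pos [0.4107 0.3163 0.1689] rpy [-3.141e+00  3.000e-03  5.720e-01] to [0.4106 0.317  0.169 ] L 0.0008 A 0.2 n 1 F [ 0.2  0.7 -1.5] w 0.0137
{"x":0.0003,"y":-0.0007,"z":-0.0001,"rx":-0.01,"ry":0.17,"rz":-0.02}
t 12.7 hookframe [-0.1253 -0.0007  0.1689] F hook [ 0.6  0.5 -1.5] w 0.0137 rpy [-3.141e+00  3.000e-03  5.720e-01]
```

View pics/s8.png

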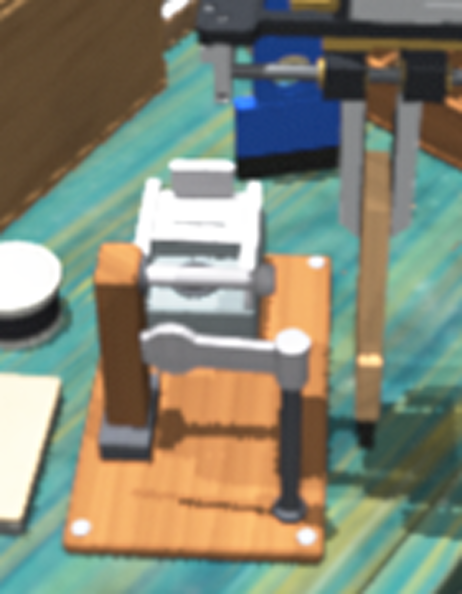

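View pics/w8.png

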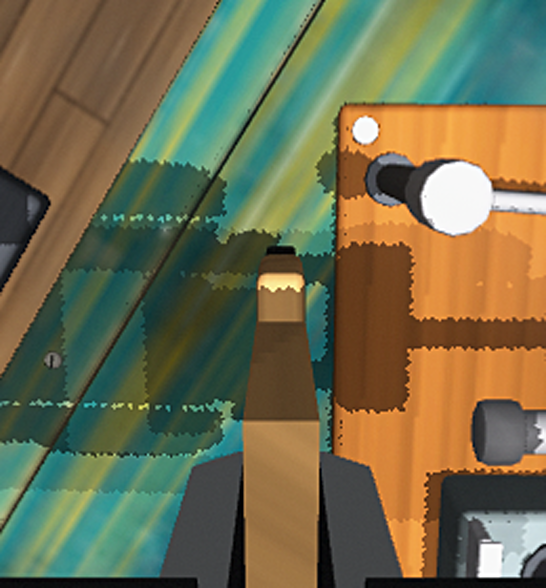

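Run:
```python
from plan import *
import pickle
S,W,o=pickle.load(open('s8.pkl','rb'))
pt=np.array([[-.1323,.0253,.2003],[-.1183,.0253,.2003],[-.1323,.0393,.1083],[-.1183,.0393,.1083]])
print((proj(W,tf(hp,pt))-[180,60])*2.1)
pt=np.array([[-.074,y,.13] for y in(-.009,.009)]);print('knob',(proj(W,tf(hp,pt))-[180,60])*2.1)
im=crop(S,230,200,140,180,3.3)
draw(im,S,hp,box(-.1323,-.1183,-.0267,.0253,.108,.2003),(0,0,255),3.3,(230,200))
draw(im,S,hp,box(-.1323,-.1183,-.0407,.0393,.040,.108-.022),(0,255,0),3.3,(230,200))
draw(im,S,hp,box(-.074,-.062,-.009,.009,.121,.139),(255,0,0),3.3,(230,200))
cv2.imwrite('pics/s8o.png',im)
```

```text
[[245.73979201 421.92635031]
 [322.69310322 421.96368481]
 [258.72685207 273.29128998]
 [308.47483025 273.29660335]]
knob [[472.44187399 462.07215889]
 [476.35673358 398.49704297]]
```

View pics/s8o.png

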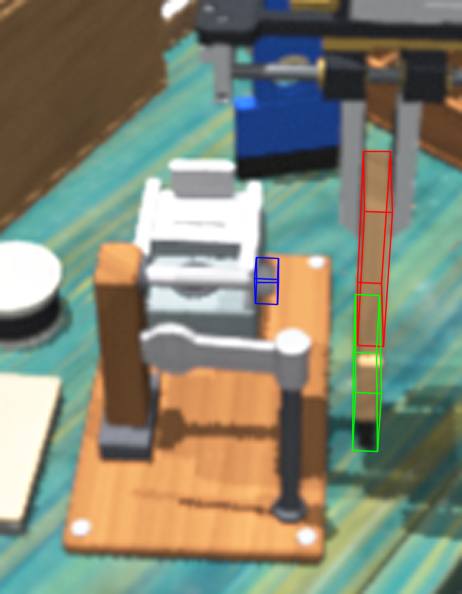

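Call:
{"api": "jog_arm", "payload": {"series": [{"x": 0.01,"y": 0,"z": 0,"rx": 0,"ry": 0,"rz": 0},{"x": 0.01,"y": 0,"z": 0,"rx": 0,"ry": 0,"rz": 0},{"x": 0.008,"y": 0,"z": 0,"rx": 0,"ry": 0,"rz": 0},{"x": 0.004,"y": 0,"z": 0,"rx": 0,"ry": 0,"rz": 0}]}}

```text
time: 13.13
tool_pos: [0.4392, 0.3348, 0.1722]
ee_rot: [-3.141, -0.002, 0.572]
wrist_force: [0.5, -0.4, -1.8]
width: 0.0139
```

Run:
```python
from plan import *
plan(H(-.033,0,.169),hp[2],7); loc()
```

```text
t 13.13 pos [0.4392 0.3348 0.1722] rpy [-3.141e+00 -2.000e-03  5.720e-01] to [0.488  0.3668 0.169 ] L 0.0585 A 0.1 n 7 F [ 0.5 -0.4 -1.8] w 0.0139
{"x":0.0083,"y":-0.0001,"z":0.0005,"rx":-0.01,"ry":-0.02,"rz":-0.00}
{"x":0.0083,"y":-0.0001,"z":0.0005,"rx":-0.01,"ry":-0.02,"rz":-0.00}
{"x":0.0083,"y":-0.0001,"z":0.0005,"rx":-0.01,"ry":-0.02,"rz":-0.00}
{"x":0.0083,"y":-0.0001,"z":0.0005,"rx":-0.01,"ry":-0.02,"rz":-0.00}
{"x":0.0083,"y":-0.0001,"z":0.0005,"rx":-0.01,"ry":-0.02,"rz":-0.00}
{"x":0.0083,"y":-0.0001,"z":0.0005,"rx":-0.01,"ry":-0.02,"rz":-0.00}
{"x":0.0083,"y":-0.0001,"z":0.0005,"rx":-0.01,"ry":-0.02,"rz":-0.00}
t 13.13 hookframe [-0.0914 -0.0005  0.1722] F hook [ 0.2 -0.6 -1.8] w 0.0139 rpy [-3.141e+00 -2.000e-03  5.720e-01]
```

Call:
{"api": "jog_arm", "payload": {"series": [{"x": 0.001,"y": 0,"z": 0.003,"rx": 0,"ry": 0,"rz": 0},{"x": 0.005,"y": 0,"z": 0.001,"rx": 0,"ry": 0,"rz": 0},{"x": 0.006,"y": 0,"z": 0.001,"rx": 0,"ry": 0,"rz": 0},{"x": 0.006,"y": 0,"z": 0.001,"rx": 0,"ry": 0,"rz": 0}]}}

```text
time: 13.47
tool_pos: [0.4557, 0.3456, 0.166]
ee_rot: [-3.141, -0.002, 0.572]
wrist_force: [-0.6, -0.4, -1.3]
width: 0.0138
```

Run:
```python
from plan import *
plan(H(-.033,0,.169),hp[2],1); loc()
```

```text
t 13.47 pos [0.4557 0.3456 0.166 ] rpy [-3.141e+00 -2.000e-03  5.720e-01] to [0.488  0.3668 0.169 ] L 0.0387 A 0.1 n 1 F [-0.6 -0.4 -1.3] w 0.0138
{"x":0.0386,"y":-0.0004,"z":-0.0029,"rx":-0.05,"ry":-0.12,"rz":-0.01}
t 13.47 hookframe [-0.0716 -0.0004  0.166 ] F hook [-0.7 -0.  -1.3] w 0.0138 rpy [-3.141e+00 -2.000e-03  5.720e-01]
```

Call:
{"api": "jog_arm", "payload": {"series": [{"x": 0.004,"y": 0,"z": -0.002,"rx": 0,"ry": 0,"rz": 0},{"x": 0.006,"y": 0,"z": 0,"rx": 0,"ry": 0,"rz": 0},{"x": 0.006,"y": 0,"z": 0,"rx": 0,"ry": 0,"rz": 0}]}}

```text
time: 13.72
tool_pos: [0.4702, 0.355, 0.1672]
ee_rot: [-3.141, -0.0, 0.572]
wrist_force: [-0.0, 0.2, -1.7]
width: 0.0137
```

Run:
```python
from plan import *
loc()
```

```text
t 13.72 hookframe [-0.0544 -0.0003  0.1672] F hook [ 0.1  0.2 -1.7] w 0.0137 rpy [-3.141 -0.     0.572]
```

Call:
{"api": "jog_arm", "payload": {"series": [{"x": 0.006,"y": 0,"z": 0,"rx": 0,"ry": 0,"rz": 0},{"x": 0.006,"y": 0,"z": 0,"rx": 0,"ry": 0,"rz": 0},{"x": 0.006,"y": 0,"z": 0,"rx": 0,"ry": 0,"rz": 0},{"x": 0.002,"y": 0,"z": 0,"rx": 0,"ry": 0,"rz": 0}]}}

```text
time: 14.05
tool_pos: [0.4897, 0.3675, 0.167]
ee_rot: [-3.141, -0.001, 0.572]
wrist_force: [-0.1, 0.5, -1.7]
width: 0.0135
```

Run:
```python
from plan import *
from bench import cams
loc()
S=cams.snapshot("scene");cv2.imwrite('pics/s9.png',crop(S,230,200,140,180,3.3))
```

```text
t 14.05 hookframe [-0.0312 -0.0004  0.167 ] F hook [ 0.2  0.5 -1.7] w 0.0135 rpy [-3.141e+00 -1.000e-03  5.720e-01]
```

View pics/s9.png

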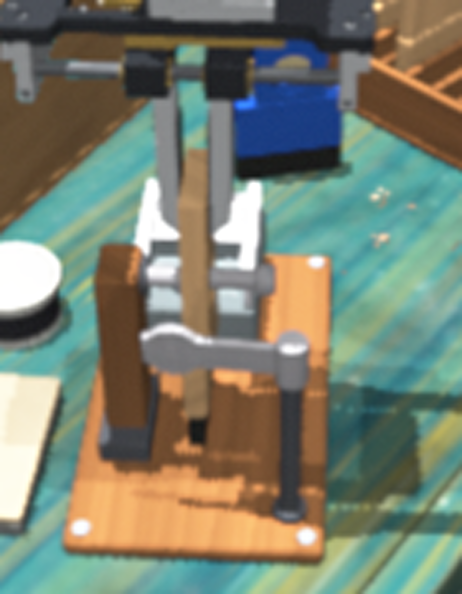

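Call:
{"api": "jog_arm", "payload": {"series": [{"x": -0.001,"y": 0,"z": 0.003,"rx": 0,"ry": 0,"rz": 0},{"x": 0,"y": 0,"z": 0.002,"rx": 0,"ry": 0,"rz": 0},{"x": 0,"y": 0,"z": 0.001,"rx": 0,"ry": 0,"rz": 0},{"x": 0,"y": 0,"z": 0,"rx": 0,"ry": 0,"rz": 0}]}}

```text
time: 14.43
tool_pos: [0.4885, 0.3667, 0.1601]
ee_rot: [-3.141, 0.0, 0.572]
wrist_force: [-0.5, 0.2, -1.8]
width: 0.0138
```

Call:
{"api": "jog_arm", "payload": {"series": [{"x": 0,"y": 0,"z": 0.001,"rx": 0,"ry": 0,"rz": 0},{"x": 0,"y": 0,"z": 0.001,"rx": 0,"ry": 0,"rz": 0}]}}

```text
time: 14.6
tool_pos: [0.4882, 0.3666, 0.1586]
ee_rot: [-3.141, 0.0, 0.572]
wrist_force: [-0.8, -0.7, 1.9]
width: 0.0139
```

Call:
{"api": "jog_arm", "payload": {"claw": 0.4, "series": [{"x": 0,"y": 0,"z": 0,"rx": 0,"ry": 0,"rz": 0},{"x": 0,"y": 0,"z": 0,"rx": 0,"ry": 0,"rz": 0},{"x": 0,"y": 0,"z": 0,"rx": 0,"ry": 0,"rz": 0},{"x": 0,"y": 0,"z": 0,"rx": 0,"ry": 0,"rz": 0}]}}

```text
time: 14.93
tool_pos: [0.4887, 0.367, 0.1605]
ee_rot: [-3.141, -0.004, 0.572]
wrist_force: [-0.4, 0.4, 0.3]
width: 0.036
```

Run:
```python
from plan import *
from bench import cams
loc()
S=cams.snapshot("scene");cv2.imwrite('pics/s10.png',crop(S,230,200,140,180,3.3))
W=cams.snapshot("wrist");cv2.imwrite('pics/w10.png',crop(W,180,60,260,280,2.1))
```

```text
t 14.93 hookframe [-0.0323 -0.0003  0.1605] F hook [-0.1  0.6  0.3] w 0.036 rpy [-3.141 -0.004  0.572]
```

View pics/s10.png

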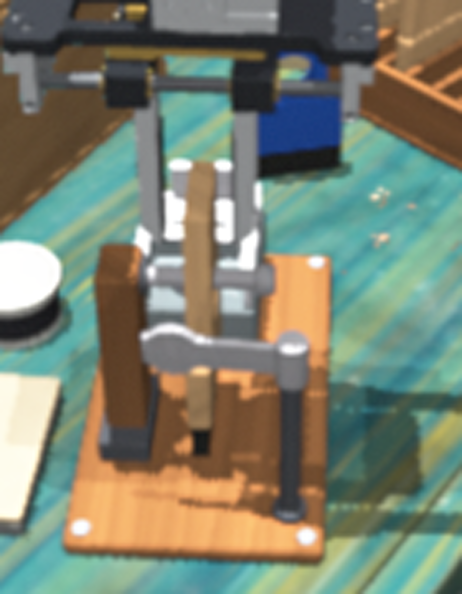

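View pics/w10.png

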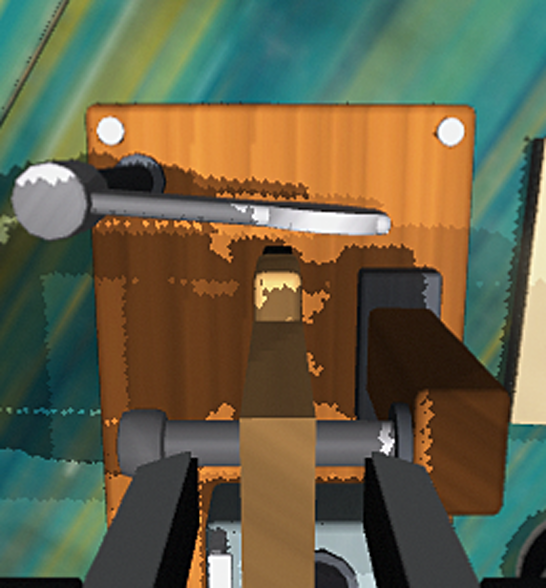

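It hangs between the open fingers with clearance on both sides, so I withdraw straight up slowly and look again.

Call:
{"api": "jog_arm", "payload": {"series": [{"x": 0,"y": 0,"z": -0.006,"rx": 0,"ry": 0,"rz": 0},{"x": 0,"y": 0,"z": -0.01,"rx": 0,"ry": 0,"rz": 0},{"x": 0,"y": 0,"z": -0.015,"rx": 0,"ry": 0,"rz": 0},{"x": 0,"y": 0,"z": -0.02,"rx": 0,"ry": 0,"rz": 0},{"x": 0,"y": 0,"z": -0.02,"rx": 0,"ry": 0,"rz": 0},{"x": 0,"y": 0,"z": -0.02,"rx": 0,"ry": 0,"rz": 0},{"x": 0,"y": 0,"z": -0.02,"rx": 0,"ry": 0,"rz": 0},{"x": 0,"y": 0,"z": -0.02,"rx": 0,"ry": 0,"rz": 0},{"x": 0,"y": 0,"z": 0,"rx": 0,"ry": 0,"rz": 0}]}}

```text
time: 15.78
tool_pos: [0.4878, 0.3662, 0.3025]
ee_rot: [-3.141, -0.005, 0.572]
wrist_force: [0.6, -0.6, 0.9]
width: 0.0378
```

Call:
{"api": "jog_arm", "payload": {"series": [{"x": -0.02,"y": 0,"z": -0.01,"rx": 0,"ry": 0,"rz": 0},{"x": -0.03,"y": 0,"z": 0,"rx": 0,"ry": 0,"rz": 0},{"x": -0.03,"y": 0,"z": 0,"rx": 0,"ry": 0,"rz": 0},{"x": -0.02,"y": 0,"z": 0,"rx": 0,"ry": 0,"rz": 0},{"x": 0,"y": 0,"z": 0,"rx": 0,"ry": 0,"rz": 0},{"x": 0,"y": 0,"z": 0,"rx": 0,"ry": 0,"rz": 0},{"x": 0,"y": 0,"z": 0,"rx": 0,"ry": 0,"rz": 0},{"x": 0,"y": 0,"z": 0,"rx": 0,"ry": 0,"rz": 0}]}}

```text
time: 16.45
tool_pos: [0.4023, 0.3109, 0.3113]
ee_rot: [-3.141, -0.008, 0.572]
wrist_force: [0.4, -0.2, 0.3]
width: 0.0375
```

Run:
```python
from plan import *
from bench import cams
loc()
W=cams.snapshot("wrist")
S=cams.snapshot("scene");im=crop(S,230,200,140,180,3.3)
T=cams.snapshot("top");jm=crop(T,165,150,320,190,2.4)
S2=cams.snapshot("scene");print(np.abs(S["img"].astype(int)-S2["img"])[200:380,230:370].max())
cv2.imwrite('pics/s11.png',im);cv2.imwrite('pics/t11.png',jm);cv2.imwrite('pics/w11.png',W["img"][:,:,::-1])
```

```text
t 16.45 hookframe [-0.1353 -0.0006  0.3113] F hook [ 0.2 -0.4  0.3] w 0.0375 rpy [-3.141 -0.008  0.572]
23
```

View pics/s11.png

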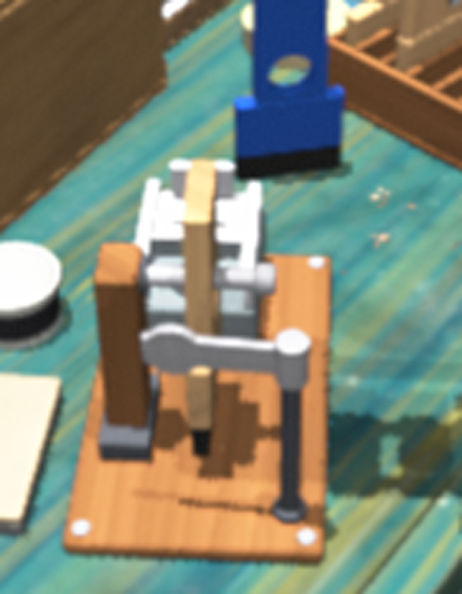

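View pics/t11.png

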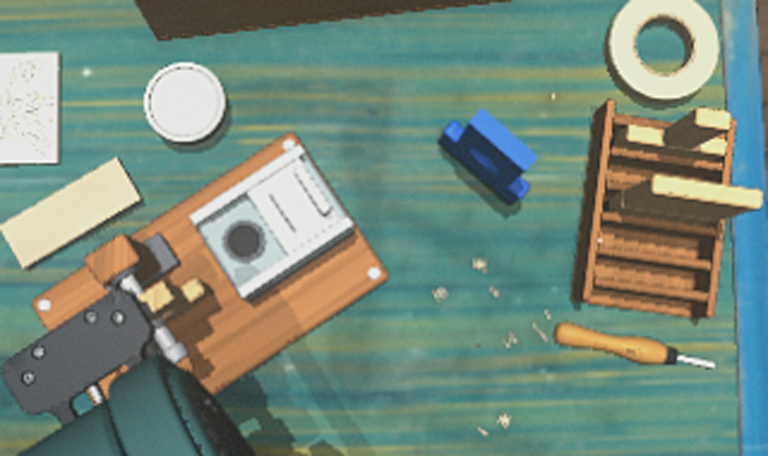

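View pics/w11.png

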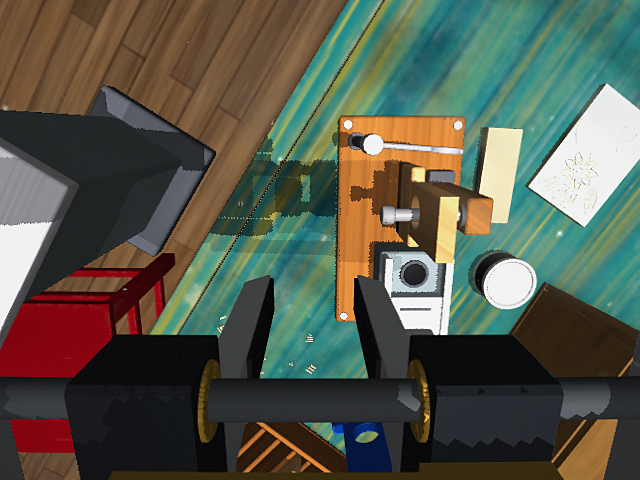

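Hung and plumb, and everything else is where it was. I give it time to settle and check that it is still.

Call:
{"api": "jog_arm", "payload": {"series": [{"x": -0.02,"y": 0,"z": -0.01,"rx": 0,"ry": 0,"rz": 0},{"x": 0,"y": 0,"z": 0,"rx": 0,"ry": 0,"rz": 0},{"x": 0,"y": 0,"z": 0,"rx": 0,"ry": 0,"rz": 0},{"x": 0,"y": 0,"z": 0,"rx": 0,"ry": 0,"rz": 0},{"x": 0,"y": 0,"z": 0,"rx": 0,"ry": 0,"rz": 0},{"x": 0,"y": 0,"z": 0,"rx": 0,"ry": 0,"rz": 0},{"x": 0,"y": 0,"z": 0,"rx": 0,"ry": 0,"rz": 0},{"x": 0,"y": 0,"z": 0,"rx": 0,"ry": 0,"rz": 0},{"x": 0,"y": 0,"z": 0,"rx": 0,"ry": 0,"rz": 0},{"x": 0,"y": 0,"z": 0,"rx": 0,"ry": 0,"rz": 0},{"x": 0,"y": 0,"z": 0,"rx": 0,"ry": 0,"rz": 0},{"x": 0,"y": 0,"z": 0,"rx": 0,"ry": 0,"rz": 0}]}}

```text
time: 17.65
tool_pos: [0.3884, 0.3016, 0.3163]
ee_rot: [-3.141, -0.001, 0.571]
wrist_force: [-0.9, -0.6, -0.5]
width: 0.0377
```

Call:
{"api": "jog_arm", "payload": {"series": [{"x": 0,"y": 0,"z": 0,"rx": 0,"ry": 0,"rz": 0},{"x": 0,"y": 0,"z": 0,"rx": 0,"ry": 0,"rz": 0},{"x": 0,"y": 0,"z": 0,"rx": 0,"ry": 0,"rz": 0},{"x": 0,"y": 0,"z": 0,"rx": 0,"ry": 0,"rz": 0},{"x": 0,"y": 0,"z": 0,"rx": 0,"ry": 0,"rz": 0},{"x": 0,"y": 0,"z": 0,"rx": 0,"ry": 0,"rz": 0},{"x": 0,"y": 0,"z": 0,"rx": 0,"ry": 0,"rz": 0},{"x": 0,"y": 0,"z": 0,"rx": 0,"ry": 0,"rz": 0},{"x": 0,"y": 0,"z": 0,"rx": 0,"ry": 0,"rz": 0},{"x": 0,"y": 0,"z": 0,"rx": 0,"ry": 0,"rz": 0},{"x": 0,"y": 0,"z": 0,"rx": 0,"ry": 0,"rz": 0},{"x": 0,"y": 0,"z": 0,"rx": 0,"ry": 0,"rz": 0}]}}

```text
time: 18.65
tool_pos: [0.3883, 0.3016, 0.3166]
ee_rot: [-3.141, -0.002, 0.571]
wrist_force: [-0.3, 0.3, -0.9]
width: 0.0377
```

Run:
```python
from plan import *
from bench import cams
im=[]
for i in range(8): im.append(cams.snapshot("scene")["img"].astype(int)[248:340,280:300])
for k in (1,2,4,7): d=np.abs(im[k]-im[0]); print(k,d.max(),d.mean().round(2))
W=cams.snapshot("wrist");cv2.imwrite('pics/w12.png',crop(W,330,100,200,240,2.4))
S=cams.snapshot("scene");I=crop(S,230,200,140,180,3.3)
draw(I,S,hp,box(-.040,-.026,-.026,.026,.098,.190),(0,0,255),3.3,(230,200))
draw(I,S,hp,box(-.040,-.026,-.04,.04,.030,.098),(0,255,0),3.3,(230,200))
cv2.imwrite('pics/s12.png',I); loc()
```

```text
1 4 0.53
2 4 0.54
4 4 0.56
7 4 0.53
t 19.15 hookframe [-0.1521 -0.0009  0.3166] F hook [ 0.4  0.4 -0.4] w 0.0377 rpy [-3.141e+00 -2.000e-03  5.710e-01]
```

View pics/s12.png

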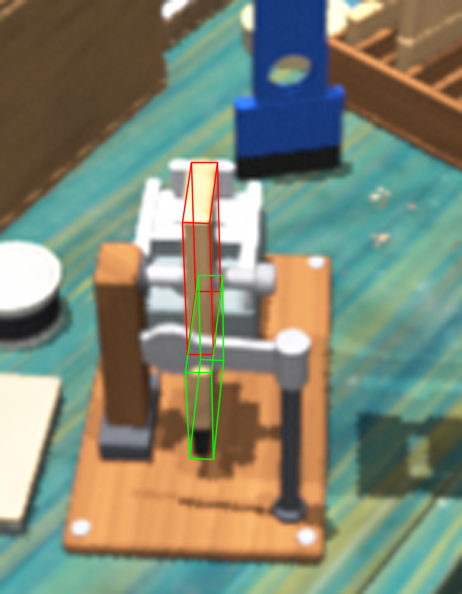

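View pics/w12.png

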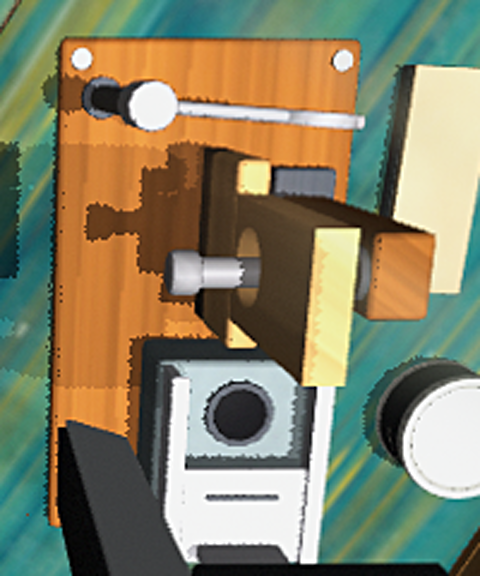

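The peg passes through the eye behind the knob. The squeegee matches the plumb overlay and is still, with the picture change at noise level. Handing in.

```bash
python3 -c "
from bench import ticket
print(ticket.close_job())"
```

```text
the job is handed in; nothing more can be done
None
```

The squeegee with the eye now hangs on the peg behind the knob, and the job is handed in at about 19 s on the robot's clock, well under the 64 s limit.

- **Unlocking:** I pushed the shutter by its tab until it hit its stop. I then pressed the button to its stop (about 22 N at most), and the pictures show the gate swung open beside the peg. The arm never touched the gate.
- **Hanging:** I lifted the eye squeegee from the rack slot nearest the robot, threaded its eye over the knob and lowered it until the peg took its weight. Then I opened the fingers and backed away upwards.
- **Last checks:**
  - The peg passes through the eye.
  - The squeegee lines up with a model drawn plumb at the peg middle, to within a few millimetres.
  - Frames 0.05 to 0.35 s apart differ only by image noise.
  - The other two squeegees, the blue look-alike and the other loose things looked unmoved.
  - The robot is touching nothing, about 0.13 m above the squeegee's top and clear to the side.

No final check failed. One earlier pair of frames, taken just after I backed away, differed more (23 grey levels), so I waited and re-checked. That difference was gone.

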